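# Change the jars on the roller mill

## Task

The two white porcelain jars on the roller mill have run their time: change them for the two steel jars waiting in the wooden cradles, using the empty cradle to make room. Each steel jar must lie on both rollers between the pair of stops set for its length, and each porcelain jar in the middle of a cradle of its own; let go of them all, and do not shift or knock over the red slip trailer bottle.

Things in the scene. Friction and masses are not known exactly. Their poses are not given: they have to be found in the camera images.
- porcelain_long: lying white porcelain mill jar, 116 mm long with its steel clamp yoke, body 52 mm in diameter, two black rubber bands 9 mm wide and 54 mm in diameter round it, 36 mm either side of the middle; about 0.3 kg. Origin: on its axis at mid-length, where to grip it. y axis: along the jar to the lid (x and z turn as it rolls). At the start it lies on the mill in the long bay.
- porcelain_short: lying white porcelain mill jar, 84 mm long with its steel clamp yoke, body 52 mm in diameter, two black rubber bands 9 mm wide and 54 mm in diameter round it, 26 mm either side of the middle; about 0.22 kg. Origin: on its axis at mid-length, where to grip it. y axis: along the jar to the lid (x and z turn as it rolls). At the start it lies on the mill in the short bay.
- steel_long: lying bright steel mill jar, 116 mm long with its dark knurled cap, body 52 mm in diameter, two black rubber bands 9 mm wide and 54 mm in diameter round it, 36 mm either side of the middle; about 0.34 kg. Origin: on its axis at mid-length, where to grip it. y axis: along the jar to the lid (x and z turn as it rolls). At the start it lies in a cradle.
- steel_short: lying bright steel mill jar, 84 mm long with its dark knurled cap, body 52 mm in diameter, two black rubber bands 9 mm wide and 54 mm in diameter round it, 26 mm either side of the middle; about 0.26 kg. Origin: on its axis at mid-length, where to grip it. y axis: along the jar to the lid (x and z turn as it rolls). At the start it lies in a cradle.
- bay_long: pair of upright aluminium jar stops, 136 mm apart, across the rollers of the grey bench mill: the long one of its two bays, for a jar 116 mm long. Origin: midway between the stops, on the axis of a jar seated there (79 mm above the bench). y axis: along the rollers. Stops rise 20 mm above that axis; rollers 30 mm thick, 25 mm either side, 34 mm lower. Mill housing 102 mm high.
- bay_short: pair of upright aluminium jar stops, 104 mm apart, across the rollers of the grey bench mill: the short one of its two bays, for a jar 84 mm long. Origin: midway between the stops, on the axis of a jar seated there (79 mm above the bench). y axis: along the rollers. Stops rise 20 mm above that axis; rollers 30 mm thick, 25 mm either side, 34 mm lower. Mill housing 102 mm high.
- cradle_a: wooden V cradle, 130 mm long (along its y axis), 78 mm wide, 34 mm high. Origin: centre of its underside on the bench. A jar lying in it has its axis along the cradle's y axis, 48 mm above the origin, and is free to the sides above 34 mm. Takes any one jar. One of the three cradles is empty at the start.
- cradle_b: wooden V cradle, 130 mm long (along its y axis), 78 mm wide, 34 mm high. Origin: centre of its underside on the bench. A jar lying in it has its axis along the cradle's y axis, 48 mm above the origin, and is free to the sides above 34 mm. Takes any one jar. One of the three cradles is empty at the start.
- cradle_c: wooden V cradle, 130 mm long (along its y axis), 78 mm wide, 34 mm high. Origin: centre of its underside on the bench. A jar lying in it has its axis along the cradle's y axis, 48 mm above the origin, and is free to the sides above 34 mm. Takes any one jar. One of the three cradles is empty at the start.
- trailer: loose red squeeze bottle with a white nozzle (slip trailer), 58 mm in diameter, 110 mm high, standing between the cradles. Origin: centre of its underside. To be left standing where it is.
Things that resemble listed ones, but are neither listed nor needed, are in the scene too. What is shaped like the steel_short but orange is not meant.

How it is judged:
At the end, for the whole second after the job is handed in: Each steel jar lies on both rollers in the bay of its length (middle within 13 mm of the bay's) and each porcelain jar in a cradle of its own (any; within 20 mm of its middle), axes within 4 mm of seated height and 0.12 rad of rollers or cradle; all released and at rest (horizontal distance between steel_long and bay_long below 0.013 m and z of steel_long in the frame of bay_long between -0.004 and 0.004 m and angle between the y axis of steel_long and the y axis of bay_long, either way round below 0.12 rad and horizontal distance between steel_short and bay_short below 0.013 m and z of steel_short in the frame of bay_short between -0.004 and 0.004 m and angle between the y axis of steel_short and the y axis of bay_short, either way round below 0.12 rad and ((horizontal distance between porcelain_long and cradle_a below 0.02 m and z of porcelain_long in the frame of cradle_a between 0.044 and 0.052 m and angle between the y axis of porcelain_long and the y axis of cradle_a, either way round below 0.12 rad) or (horizontal distance between porcelain_long and cradle_b below 0.02 m and z of porcelain_long in the frame of cradle_b between 0.044 and 0.052 m and angle between the y axis of porcelain_long and the y axis of cradle_b, either way round below 0.12 rad) or (horizontal distance between porcelain_long and cradle_c below 0.02 m and z of porcelain_long in the frame of cradle_c between 0.044 and 0.052 m and angle between the y axis of porcelain_long and the y axis of cradle_c, either way round below 0.12 rad)) and ((horizontal distance between porcelain_short and cradle_a below 0.02 m and z of porcelain_short in the frame of cradle_a between 0.044 and 0.052 m and angle between the y axis of porcelain_short and the y axis of cradle_a, either way round below 0.12 rad) or (horizontal distance between porcelain_short and cradle_b below 0.02 m and z of porcelain_short in the frame of cradle_b between 0.044 and 0.052 m and angle between the y axis of porcelain_short and the y axis of cradle_b, either way round below 0.12 rad) or (horizontal distance between porcelain_short and cradle_c below 0.02 m and z of porcelain_short in the frame of cradle_c between 0.044 and 0.052 m and angle between the y axis of porcelain_short and the y axis of cradle_c, either way round below 0.12 rad)) and linear speed of each of porcelain_long, porcelain_short, steel_long, steel_short below 0.02 m/s); the robot touches nothing.
It fails at once if the slip trailer bottle is knocked over or shifted by more than 25 mm (distance of trailer from where it was at the start of the episode above 0.025 m or angle between trailer's own z axis and vertical above 0.4 rad).
It also fails if it takes over 99 s, if anything falls off the work surface, if the arm or the gripper's body presses on something with over 40 N, if the wrist force passes 120 N, or if a joint passes its speed limit or range.

## Robot

A 7-joint arm with a two-finger parallel gripper is mounted at the origin on a cart in front of the work surface, level with it; the furniture and walls round the work are solid. World frame = base frame: x ahead of the robot, y to its left, z up, the work surface at z = 0. Lengths are in m, angles in rad, forces in N, time in s.
With the tool pointing down it reaches from about 0.35 to 0.9 m from the base axis. Payload 19.9 kg.
Tool frame: the origin (TCP) lies between the finger pads; the fingertips stand 25 mm ahead of it and the grasp point (between the pads) lies 6 mm ahead of it; z points along the fingers, y is the line along which they close (so a half turn about z gives the same grasp; the last joint's range is limited). The gripper opens to 94 mm and grips with 3 to 60 N. Pads are 16 mm wide; open, the fingers measure 119 mm over their backs; the gripper's body (75 mm by 177 mm) begins 78 mm behind the grasp point.
Start: joints at [1.091, 0.417, -0.01, 1.614, 0.005, 1.111, -0.053], TCP at [0.266, -0.566, 0.204] pointing down, gripper open.
Joint ranges: [-2.81, 2.81], [-0.39, 2.02], [-1.27, 1.25], [0.06, 2.57], [-1.19, 4.33], [0.19, 2], [-2.82, 2.82]. Speed limits (rad/s): [1.89, 1.89, 2.39, 2.39, 3.01, 3.01, 3.01].

## Interface

Orientations are given as [roll, pitch, yaw] about the fixed x, y, z axes, in that order (R = Rz(yaw) Ry(pitch) Rx(roll)).
In Python, from workcell import env gives the robot as it stands.
- The arm moves only by the tool send_rows, never from a script. Its argument "motion" is a list of rows, each an object with "translation": the shift along the tool's x, y, z scaled (see below), a list of three; "rot": the turn, a rotation vector about the tool's x, y, z scaled (see below), a list of three. A call has 1 to 8 rows; each row shifts and turns the commanded pose from where the row before left it, along the tool's axes as they then stand; what a row does not reach is not made up. The controller multiplies each number of a shift by 0.075 m and each number of a turn by 0.5 rad. A row lasts 1/12 s, in which the tool goes at most 41.7 mm and 7.16 degrees, less where a joint would pass 70% of its speed; a pose out of reach is approached as far as the arm can. A call with a number of a shift or a turn outside -1 to 1 is refused whole. A call with a gripper value outside its range is refused whole. "gripper" is the closure, from -1 (fully open) to 1 (shut), set as the call begins (left out, the last holds). The fingers move at their own pace and stop on an object; "newtons" is the grip in N (left out, the last holds). Time passes only in rows, so rows that do not move let the fingers close. It gives the time, the measured TCP pose, the force, the opening and the grip force at its end, in the units of the state.
- env.state(): the state, without advancing time (a new reading comes with each control period).
- env.read_camera(name): name is "scene" or "side" or "wrist"; returns the picture (420x560x3 uint8, red, green, blue); there is no depth.
- env.camera_model(name): a dict with "camera_matrix" (3x3 intrinsics, pixels), "distortion" ([k1, k2, p1, p2, k3] as OpenCV has them; the pictures are not rectified), "pose" (4x4, takes a point from camera to world coordinates); the wrist camera has in their place "hand_eye" (4x4, takes a point from camera to tool coordinates, whose origin is the TCP and whose axes are the flange's). Camera axes: x right, y down, z forward; pixel columns grow to the right and rows downward; lengths in m; the calibration is good to about 2 mm. A picture is of the moment at which its call begins: read the wrist's pose just before it. camera_model takes no time and is no camera call.
- env.finish_job(): hands the job in; it is judged then, once.
The state is a dict: "t": time; "joint_pos": joint angles; "dq": joint speeds; "tau": joint torques, N m; "position": TCP position; "eef_rot": TCP orientation; "force": force on the tool from outside, world axes, zero at the start; "wrist_torque": the same for the moment, N m; "grip_width": finger opening in m; "grip_force": force on a finger pad.
Only numpy, scipy, OpenCV 4.12 (cv2) and the standard library are available. Lean on these libraries where they do the work, as an engineer would, in place of code of your own. Each camera call takes 0.05 s, during which the arm holds its last target. There are 200 camera calls.

## Working session

There is one attempt and no reset: what is moved stays moved. The work goes in short steps, Python scripts to look and compute and a tool call to move; the robot and the scene stay as the last step left them, time stands still between calls to the robot, and variables do not carry over. Pictures are saved under pics/ and viewed, at most 14 in all, crops included, and the job is handed in when it is done.

Besides the shell and the picture viewer there is one more tool, called after "Request:" in YAML: its name, and indented under it one key for each argument. send_rows: Moves the arm, as the interface text tells. Its arguments: {"type":"object","properties":{"motion":{"type":"array"},"gripper":{"type":"number"},"newtons":{"type":"number"}},"required":["motion"]}

```bash
ls; mkdir -p pics; python3 - <<'E'
from workcell import env
import cv2,json
print(env.state())
for n in ["scene","side","wrist"]:
    im=env.read_camera(n); cv2.imwrite(f"pics/{n}0.png",im[:,:,::-1])
    m=env.camera_model(n); print(n,{k:(v.tolist() if hasattr(v,'tolist') else v) for k,v in m.items()})
E
```

```text
pics
{'t': 0.0, 'joint_pos': array([ 1.09053814,  0.41793915, -0.01030804,  1.61418407,  0.0047183 ,
        1.11069394, -0.05303161]), 'dq': array([-0.00012141,  0.00087639,  0.00119513, -0.00092043, -0.00055111,
       -0.00213358,  0.00012363]), 'tau': array([ 2.38675915e-03, -8.51245379e+01,  6.39981218e-01, -4.25990367e+01,
       -4.88027791e-02,  1.88320986e-02,  1.84015994e-04]), 'position': array([ 0.26533318, -0.56546062,  0.20354284]), 'eef_rot': array([-3.14039607e+00,  1.04935204e-04,  4.38747671e-01]), 'force': array([-0.15910624, -0.79182602,  0.46881356]), 'wrist_torque': array([-0.04329513, -0.01964228, -0.01664999]), 'grip_force': 0.0, 'grip_width': 0.09385200793466593}
scene {'camera_matrix': [[508.4457504245121, 0.0, 280.44450132682044], [0.0, 508.4457504245121, 207.74411092363215], [0.0, 0.0, 1.0]], 'distortion': [0.009885426675240042, 0.0, 0.0, 0.0, 0.0], 'pose': [[-0.9110020275094443, -0.3003436294514718, 0.2826110580313505, 0.17213801330960485], [-0.4121415614887776, 0.6873894557024757, -0.5980259772640705, 0.8646896091262715], [-0.014650568837916468, -0.66127
[... 363 characters left out ...]
7], [0.03362009580143656, -0.5514862256462307, 0.8335062279795975, -0.846495117621922], [0.025618854276730527, -0.8332281158559843, -0.5523355694255387, 0.6825302651431043], [0.0, 0.0, 0.0, 1.0]]}
wrist {'camera_matrix': [[318.35884964176176, 0.0, 277.7787550787183], [0.0, 318.35884964176176, 212.58592092251283], [0.0, 0.0, 1.0]], 'distortion': [-0.07226380636207115, 0.0, 0.0, 0.0, 0.0], 'hand_eye': [[-0.0004922843733997281, -0.9695788403396371, -0.24477873686604742, 0.06996001295031276], [0.9999998656274017, -0.00043753575851297413, -0.0002780425080031275, -0.0010950403880229942], [0.00016248468217235057, -0.24477884085047477, 0.9695789254468272, -0.1804918741510003], [0.0, 0.0, 0.0, 1.0]]}
```

View pics/scene0.png

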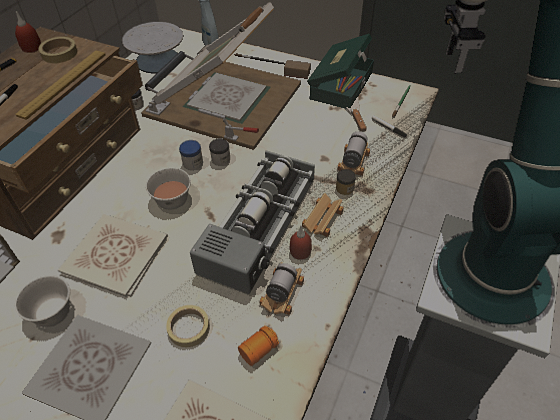

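View pics/side0.png

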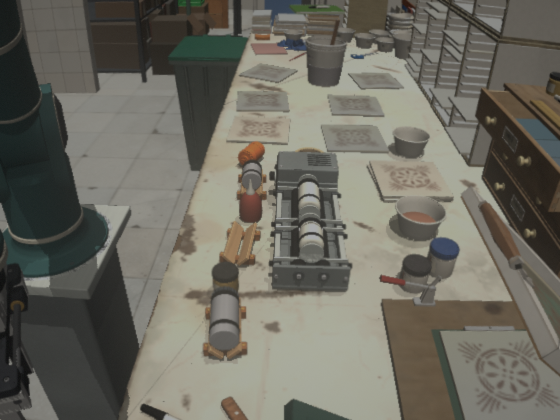

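The scene picture shows the mill with its jars at (280,170) and (255,210) and its housing at (225,255). Steel jars in cradles are at (355,150) and (283,283), and the empty cradle is at (322,215). The red trailer stands at (300,245), a brown can at (345,180), and the orange decoy lies at (258,345). I'll enlarge these next.

```bash
python3 - <<'E'
import cv2,numpy as np
a=cv2.imread("pics/scene0.png")[120:330,180:400]; b=cv2.imread("pics/side0.png")[130:370,190:360]
f=lambda im,x0,y0,s:cv2.resize(im,None,fx=s,fy=s,interpolation=cv2.INTER_CUBIC)
A=f(a,0,0,3.6)[:600,:800];cv2.imwrite("pics/c1.png",A)
B=f(b,0,0,2.5);cv2.imwrite("pics/c2.png",B)
E
```

```text
(no output)
```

View pics/c1.png

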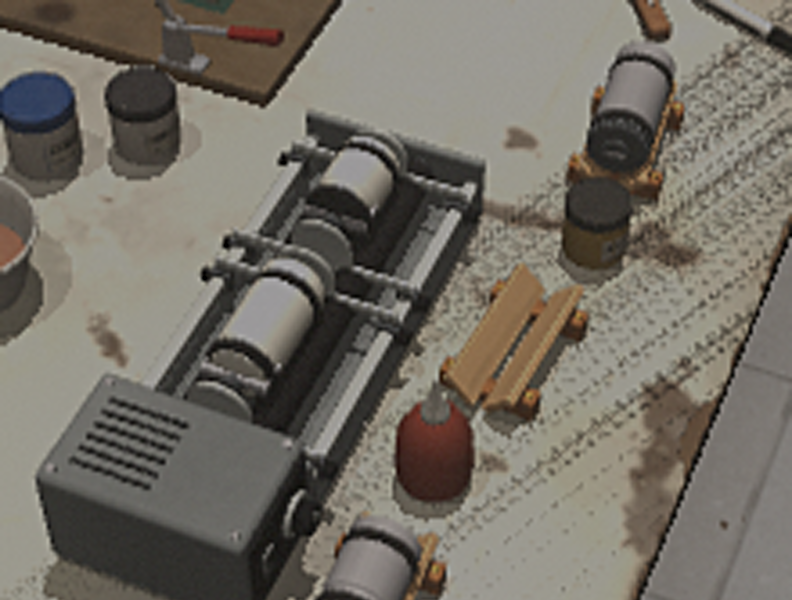

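View pics/c2.png

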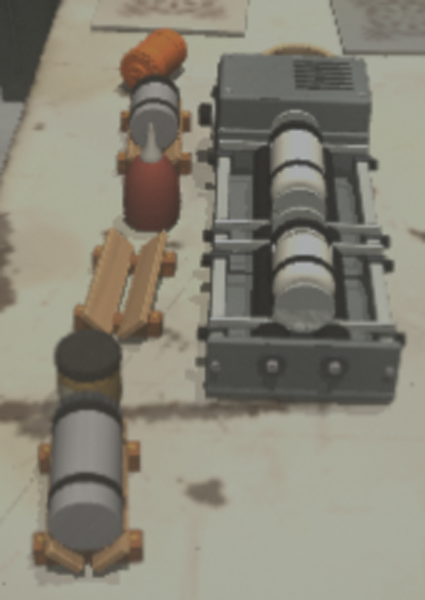

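Candidates: the steel jars are at scene (355,150) and (283,283); the orange one at (258,345) is the decoy. The jar at (355,150) has its two bands far apart on a long body, so it is steel_long. The one at (283,283) beside the trailer is steel_short. On the mill, the long porcelain jar lies next to the housing at (255,210) and the short one at (280,170). Next I'll get rough positions from both views.

```bash
cat > h.py <<'E'
import cv2,numpy as np
from workcell import env
from scipy.spatial.transform import Rotation as R
def T_tool(s):
    T=np.eye(4);T[:3,:3]=R.from_euler('xyz',s['eef_rot']).as_matrix();T[:3,3]=s['position'];return T
def cast(name,px,z,T=None):
    m=env.camera_model(name)
    P=np.array(m['pose']) if 'pose' in m else T@np.array(m['hand_eye'])
    u=cv2.undistortPoints(np.array(px,float).reshape(-1,1,2),np.array(m['camera_matrix']),np.array(m['distortion'])).reshape(-1,2)
    d=np.c_[u,np.ones(len(u))]@P[:3,:3].T
    o=P[:3,3]; return o+d*((z-o[2])/d[:,2])[:,None]
def snap(name):
    s=env.state();im=env.read_camera('wrist')[:,:,::-1];cv2.imwrite(f'pics/{name}.png',im);return s,im
def plan(p,rpy,s=None):
    "tool-frame shift (m) and rotvec from commanded/measured pose to goal"
    s=s or env.state();T=T_tool(s);Rg=R.from_euler('xyz',rpy).as_matrix()
    return T[:3,:3].T@(np.array(p)-T[:3,3]), R.from_matrix(T[:3,:3].T@Rg).as_rotvec()
E
python3 - <<'E'
from h import *
c1=lambda *p:[(x/3.6+180,y/3.6+120) for x,y in p]
c2=lambda *p:[(x/2.5+190,y/2.5+130) for x,y in p]
np.set_printoptions(precision=3,suppress=True)
print('side SL lo/hi',cast('side',c2((87,495),(88,412)),.048)[:,:2])
print('side SS',cast('side',c2((155,113),),.048)[:,:2])
print('scene SL',cast('scene',c1((650,75),(621,135)),.048)[:,:2])
print('scene PL',cast('scene',c1((302,283),(245,365)),.079)[:,:2])
print('scene PS',cast('scene',c1((378,163),(336,215)),.079)[:,:2])
print('side PL',cast('side',c2((296,130),(299,178)),.079)[:,:2])
print('side PS',cast('side',c2((303,222),(303,265)),.079)[:,:2])
print('scene SS',cast('scene',[(283,283)],.06)[:,:2])
print('empty cr scene',cast('scene',c1((515,340)),.03)[:,:2],'side',cast('side',c2((126,283)),.03)[:,:2])
print('trailer side',cast('side',c2((150,135)),.11)[:,:2],'scene',cast('scene',c1((437,395)),.11)[:,:2])
print('can',cast('scene',c1((598,200)),.06)[:,:2],'side',cast('side',c2((88,350)),.06)[:,:2])
E
```

```text
side SL lo/hi [[ 0.458 -0.281]
 [ 0.448 -0.198]]
side SS [[0.463 0.257]]
scene SL [[ 0.448 -0.299]
 [ 0.446 -0.219]]
scene PL [[0.601 0.058]
 [0.604 0.146]]
scene PS [[ 0.602 -0.081]
 [ 0.608 -0.016]]
side PL [[0.61  0.181]
 [0.612 0.092]]
side PS [[ 0.614  0.02 ]
 [ 0.612 -0.044]]
scene SS [[0.452 0.268]]
empty cr scene [[0.45  0.007]] side [[ 0.459 -0.016]]
trailer side [[0.47  0.108]] scene [[0.46  0.139]]
can [[ 0.435 -0.129]] side [[ 0.442 -0.141]]
```

Request:
send_rows:
  motion:
    - {"translation":[0,0,-0.27],"rot":[0,0,-0.235]}
    - {"translation":[0,0,-0.27],"rot":[0,0,-0.235]}
    - {"translation":[0,0,-0.27],"rot":[0,0,-0.235]}
    - {"translation":[0,0,-0.27],"rot":[0,0,-0.235]}
    - {"translation":[0,0,-0.27],"rot":[0,0,-0.235]}
    - {"translation":[0,0,-0.27],"rot":[0,0,-0.235]}
    - {"translation":[0,0,-0.27],"rot":[0,0,-0.235]}
    - {"translation":[0,0,-0.27],"rot":[0,0,-0.235]}

```text
t: 0.82
position: [0.2654, -0.5656, 0.3669]
eef_rot: [-3.141, -0.0, 1.384]
force: [0.1, -0.3, -0.0]
grip_width: 0.0942
grip_force: 0.0
```

Request:
send_rows:
  motion:
    - {"translation":[0.4,0.25,0],"rot":[0,0,-0.2]}
    - {"translation":[0.5,0.25,0],"rot":[0,0,-0.18]}
    - {"translation":[0.5,0.2,0],"rot":[0,0,0]}
    - {"translation":[0.5,0.2,0],"rot":[0,0,0]}
    - {"translation":[0.5,0.2,0],"rot":[0,0,0]}
    - {"translation":[0.5,0.2,0],"rot":[0,0,0]}
    - {"translation":[0.5,0.2,0],"rot":[0,0,0]}
    - {"translation":[0.5,0.2,0],"rot":[0,0,0]}

```text
t: 1.48
position: [0.4023, -0.2777, 0.3661]
eef_rot: [-3.141, 0.0, 1.569]
force: [0.9, 0.4, -0.1]
grip_width: 0.0938
grip_force: 0.0
```

Request:
send_rows:
  motion:
    - {"translation":[0.5,0.3,0],"rot":[0,0,0]}
    - {"translation":[0.5,0.3,0],"rot":[0,0,0]}
    - {"translation":[0.5,0.3,0],"rot":[0,0,0]}
    - {"translation":[0.5,0.3,0],"rot":[0,0,0]}
    - {"translation":[0.5,0.3,0],"rot":[0,0,0]}
    - {"translation":[0.4,0.3,0],"rot":[0,0,0]}
    - {"translation":[0,0,0],"rot":[0,0,0]}
    - {"translation":[0,0,0],"rot":[0,0,0]}

```text
t: 2.15
position: [0.5327, -0.0694, 0.3656]
eef_rot: [-3.141, -0.001, 1.572]
force: [-0.3, -1.2, -0.8]
grip_width: 0.0943
grip_force: 0.0
```

```bash
python3 - <<'E'
from h import *
s,im=snap('w1');print(s['t'],s['position'],s['eef_rot'],s['force'])
cv2.imwrite('pics/w1b.png',cv2.resize(im,None,fx=1.4,fy=1.4,interpolation=cv2.INTER_CUBIC))
np.save('w1.npy',T_tool(s))
E
```

```text
2.15 [ 0.53269563 -0.06939601  0.36563574] [-3.14075828e+00 -1.01961183e-03  1.57243701e+00] [-0.28209348 -1.15479227 -0.78819207]
```

View pics/w1b.png

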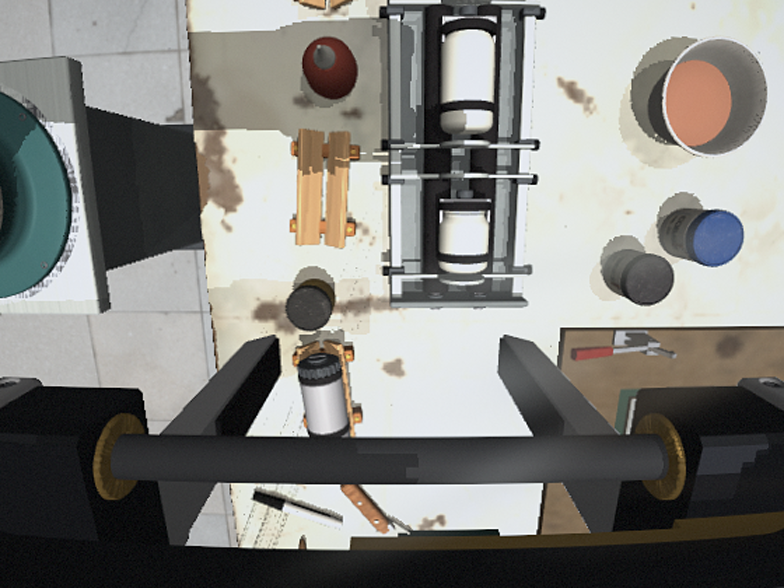

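The wrist view at 1.4x, with +y up and +x right, shows these:
- Long porcelain jar at (468,60), between stops at rows 12 and 145.
- Short porcelain jar at (465,235), between stops at rows 177 and 270.
- Empty cradle at (323,188), with the trailer at (330,68).
- Brown can at (310,305).
- steel_long at (323,395), slightly yawed.

Next I'll take measurements.

```bash
python3 - <<'E'
from h import *
np.set_printoptions(precision=4,suppress=True)
im=cv2.imread('pics/w1.png');T=np.load('w1.npy');g=im.max(2).astype(float)
def w(p,z):return cast('wrist',[(x/1.4,y/1.4) for x,y in p],z,T)[:,:2]
# porcelain white blobs
for nm,(x0,x1,y0,y1) in {'PL':(308,360,8,100),'PS':(308,360,128,200)}.items():
    m=((im.min(2)>105)).astype(np.uint8)[y0:y1,x0:x1]
    n,l,st,c=cv2.connectedComponentsWithStats(m)
    for i in range(1,n):
        if st[i,4]>150:
            b=st[i];print(nm,'blob',b[:4]+[x0,y0,0,0],b[4])
    print(nm,'profile',g[y0:y1,330:336].mean(1).astype(int))
print('stops z.095',w([(460,12),(460,145),(460,177),(460,270)],.095))
print('emptycr corners z.034',w([(302,130),(349,131),(297,245),(344,245)],.034), 'z')
print('trailer nozzle',w([(322,52)],.11),'can',w([(310,312)],.06))
print('PL bands approx',w([(468,22),(467,103)],.079+.0),'PS',w([(465,203),(464,258)],.079))
print('SL',w([(320,365),(328,432)],.048))
E
```

```text
PL blob [356   8   4  90] 245
PL blob [316  21  38  52] 1834
PL blob [318  78  34  16] 443
PL profile [ 90  89  46  79 174  31  38  40  40  41  43  29   0 191 237 231 231 234
 235 236 236 237 236 237 237 236 237 237 237 237 237 237 237 237 237 237
 237 237 238 238 238 238 238 238 238 238 238 238 238 238 238 238 238 238
 238 238 238 238 238 238 239 241 237 163  31  42  43  42  42  32 165 227
 228 207 206 207 206 207 205 197 191 196 187 161 127  95 103  93  74  68
  67  55]
PS blob [352 128   8  57] 367
PS blob [314 150  36  33] 1060
PS blob [314 187  34   9] 226
PS profile [ 71  64  65  63  64  62  64  65  86 105 105 106 106  76 116 126  57  39
  42  44  44  40  70 217 184 186 237 237 235 236 236 239 240 240 240 240
 241 240 240 240 240 240 240 240 240 240 240 240 240 240 240 240 242 251
 121  47  53  55  58  54 105 243 241 238 239 238 233 125  92  90  95  94]
stops z.095 [[ 0.5967  0.1613]
 [ 0.6     0.0413]
 [ 0.601   0.011 ]
 [ 0.6044 -0.082 ]]
emptycr corners z.034 [[ 0.4356  0.0625]
 [ 0.4873  0.0611]
 [ 0.4249 -0.0642]
 [ 0.4793 -0.0643]] z
trailer nozzle [[0.4703 0.1217]] can [[ 0.4415 -0.1372]]
PL bands approx [[0.6069 0.158 ]
 [0.6081 0.083 ]] PS [[ 0.6095 -0.0148]
 [ 0.6107 -0.0721]]
SL [[ 0.4484 -0.2069]
 [ 0.4547 -0.2977]]
```

```bash
python3 - <<'E'
from h import *
np.set_printoptions(precision=4,suppress=True)
T=np.load('w1.npy')
w=lambda p,z:cast('wrist',p,z,T)[:,:2]
print('PL',w([(334,16.5),(334,74.5)],.106),'PS',w([(332,147),(331,185)],.106))
c1=lambda *p:[(x/3.6+180,y/3.6+120) for x,y in p]
c2=lambda *p:[(x/2.5+190,y/2.5+130) for x,y in p]
for z in (.03,.05,.07,.09,.1):
    print(z,'wr',w([(460/1.4,12/1.4),(460/1.4,145/1.4),(460/1.4,177/1.4),(460/1.4,270/1.4)],z)[:,1],
     'sc',cast('scene',c1((285,158),(225,240),(205,272),(470,190),(420,290),(402,322)),z),'sd',cast('side',c2((210,233),(210,250),(205,330),(380,230),(380,245),(395,325)),z)[:,1])
E
```

```text
PL [[0.6023 0.148 ]
 [0.6043 0.0771]] PS [[ 0.6049 -0.0165]
 [ 0.6056 -0.0688]]
0.03 wr [ 0.1843  0.047   0.0123 -0.0941] sc [[ 0.6956 -0.1019  0.03  ]
 [ 0.6982  0.0013  0.03  ]
 [ 0.6968  0.0383  0.03  ]
 [ 0.5417 -0.128   0.03  ]
 [ 0.5358 -0.0113  0.03  ]
 [ 0.5355  0.0243  0.03  ]] sd [ 0.066   0.039  -0.0754  0.082   0.0576 -0.0589]
0.05 wr [ 0.1772  0.0453  0.0119 -0.0904] sc [[ 0.6856 -0.0834  0.05  ]
 [ 0.6882  0.0178  0.05  ]
 [ 0.6867  0.0541  0.05  ]
 [ 0.5346 -0.109   0.05  ]
 [ 0.5289  0.0055  0.05  ]
 [ 0.5285  0.0404  0.05  ]] sd [ 0.0381  0.0119 -0.099   0.0536  0.0298 -0.0831]
0.07 wr [ 0.1701  0.0435  0.0115 -0.0867] sc [[ 0.6756 -0.0649  0.07  ]
 [ 0.6781  0.0344  0.07  ]
 [ 0.6767  0.0699  0.07  ]
 [ 0.5276 -0.09    0.07  ]
 [ 0.5219  0.0222  0.07  ]
 [ 0.5216  0.0565  0.07  ]] sd [ 0.0101 -0.0153 -0.1226  0.0251  0.0021 -0.1072]
0.09 wr [ 0.1631  0.0418  0.0111 -0.083 ] sc [[ 0.6656 -0.0464  0.09  ]
 [ 0.6681  0.0509  0.09  ]
 [ 0.6667  0.0857  0.09  ]
 [ 0.5205 -0.071   0.09  ]
 [ 0.515   0.039   0.09  ]
 [ 0.5146  0.0726  0.09  ]] sd [-0.0179 -0.0424 -0.1463 -0.0033 -0.0256 -0.1314]
0.1 wr [ 0.1595  0.0409  0.0109 -0.0811] sc [[ 0.6606 -0.0372  0.1   ]
 [ 0.663   0.0591  0.1   ]
 [ 0.6616  0.0936  0.1   ]
 [ 0.5169 -0.0615  0.1   ]
 [ 0.5115  0.0474  0.1   ]
 [ 0.5111  0.0806  0.1   ]] sd [-0.0319 -0.056  -0.1581 -0.0176 -0.0394 -0.1434]
```

Request:
send_rows:
  motion:
    - {"translation":[0.35,0.134,0.31],"rot":[0,0,0.028]}
    - {"translation":[0.35,0.134,0.31],"rot":[0,0,0]}
    - {"translation":[0.35,0.134,0.31],"rot":[0,0,0]}
    - {"translation":[0.35,0.134,0.31],"rot":[0,0,0]}
    - {"translation":[0.35,0.134,0.31],"rot":[0,0,0]}
    - {"translation":[0.35,0.134,0.31],"rot":[0,0,0]}
    - {"translation":[0.35,0.134,0.31],"rot":[0,0,0]}
    - {"translation":[0,0,0],"rot":[0,0,0]}
  gripper: -0.53
  newtons: 30

```text
t: 2.87
position: [0.6037, 0.1146, 0.1989]
eef_rot: [-3.136, -0.001, 1.558]
force: [-0.4, 1.3, -0.9]
grip_width: 0.0723
grip_force: 0.0
```

```bash
python3 - <<'E'
from h import *
s,im=snap('w2');print(s['t'],s['position'],s['eef_rot'],s['force'],s['grip_width'])
cv2.imwrite('pics/w2b.png',cv2.resize(im,None,fx=1.4,fy=1.4,interpolation=cv2.INTER_CUBIC))
np.save('w2.npy',T_tool(s))
E
```

```text
2.8667 [0.60373272 0.1146093  0.19888728] [-3.13609337e+00 -8.74676790e-04  1.55799963e+00] [-0.44618114  1.26977196 -0.9283104 ] 0.07231359994940083
```

View pics/w2b.png

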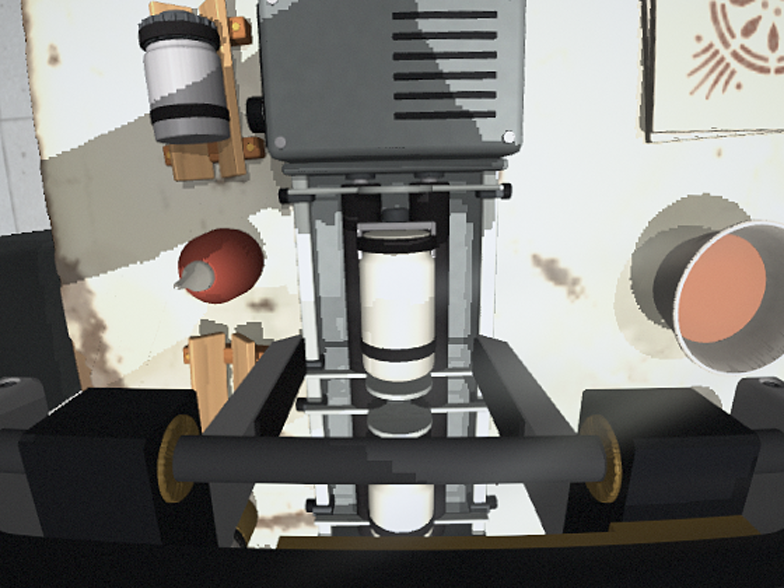

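This view shows porcelain_long with bands at (397,241) and (397,354) and its stop rods at rows 190 and 376. steel_short's bands are at about (179,40) and (177,113), and the trailer is at (222,265).

```bash
python3 - <<'E'
from h import *
np.set_printoptions(precision=4,suppress=True)
T=np.load('w2.npy')
w=lambda p,z:cast('wrist',[(x/1.4,y/1.4) for x,y in p],z,T)[:,:2]
print('PL y',w([(397,241),(397,354)],.106),'x at .079',w([(398,241),(398,354)],.083))
print('stops',w([(397,190),(397,376),(397,407),(397,520)],.045))
print('SS apex',w([(179,40),(177,113)],.075),'x axis',w([(180,35),(179,105)],.05))
print('SS cradle blocks',w([(233,30),(248,147)],.03))
print('SS cradle end',w([(175,180),(242,175)],.03))
print('trailer tip/body',w([(228,262)],.05))
E
```

```text
PL y [[0.6074 0.1529]
 [0.6068 0.0791]] x at .079 [[0.6083 0.1501]
 [0.6077 0.0701]]
stops [[ 0.6084  0.183 ]
 [ 0.6071  0.0362]
 [ 0.6069  0.0084]
 [ 0.606  -0.1054]]
SS apex [[0.4694 0.2813]
 [0.464  0.2362]] x axis [[0.4593 0.2923]
 [0.4544 0.2457]]
SS cradle blocks [[0.4905 0.3002]
 [0.4961 0.217 ]]
SS cradle end [[0.4364 0.1942]
 [0.4898 0.1964]]
trailer tip/body [[0.4802 0.1323]]
```

Request:
send_rows:
  motion:
    - {"translation":[0.02,0.05,0.2],"rot":[0,0,0]}
    - {"translation":[0,0,0.3],"rot":[0,0,0]}
    - {"translation":[0,0,0.3],"rot":[0,0,0]}
    - {"translation":[0,0,0.3],"rot":[0,0,0]}
    - {"translation":[0,0,0.2],"rot":[0,0,0]}
    - {"translation":[0,0,0.1],"rot":[0,0,0]}
    - {"translation":[0,0,0],"rot":[0,0,0]}

```text
t: 3.5
position: [0.6085, 0.111, 0.0972]
eef_rot: [-3.14, 0.001, 1.553]
force: [-0.6, -0.0, 0.7]
grip_width: 0.0718
grip_force: 0.0
```

Request:
send_rows:
  motion:
    - {"translation":[0,0,0],"rot":[0,0,0]}
    - {"translation":[0,0,0],"rot":[0,0,0]}
    - {"translation":[0,0,0],"rot":[0,0,0]}
    - {"translation":[0,0,0],"rot":[0,0,0]}
    - {"translation":[0,0,0],"rot":[0,0,0]}
    - {"translation":[0,0,0],"rot":[0,0,0]}
    - {"translation":[0,0,0],"rot":[0,0,0]}
  gripper: 1
  newtons: 30

```text
t: 4.08
position: [0.6088, 0.1129, 0.0985]
eef_rot: [-3.142, 0.0, 1.555]
force: [-4.4, -0.0, 8.5]
grip_width: 0.0288
grip_force: 11.8
```

```bash
python3 - <<'E'
from h import *
s,im=snap('w3');print(s['t'],s['position'],s['force'],s['grip_width'],s['grip_force'])
sd=env.read_camera('side')[130:290,230:390,::-1]; sc=env.read_camera('scene')[120:300,180:340,::-1]
r=lambda a:cv2.resize(a,(400,420),interpolation=cv2.INTER_CUBIC)
cv2.imwrite('pics/c3.png',np.hstack([r(sd),r(sc)]))
E
```

```text
4.0833 [0.60881166 0.11290979 0.09854651] [-4.37218818 -0.04272171  8.50996523] 0.028807061212720433 11.756444424390793
```

View pics/c3.png

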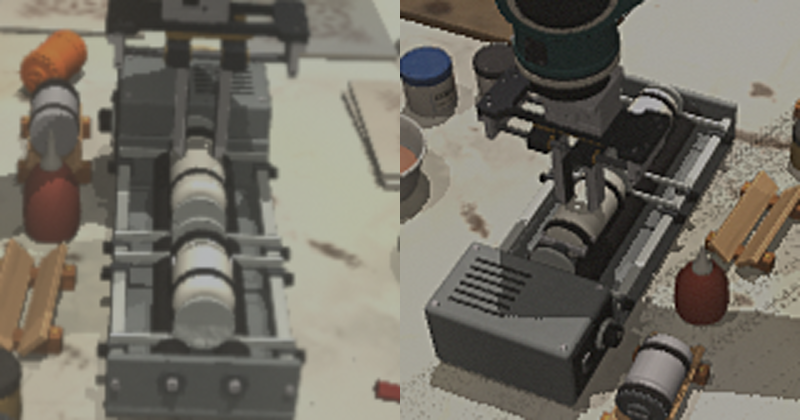

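The fingers seem to have closed at 29 mm on the top of the long jar. I'll check the wrist view.

View pics/w3.png

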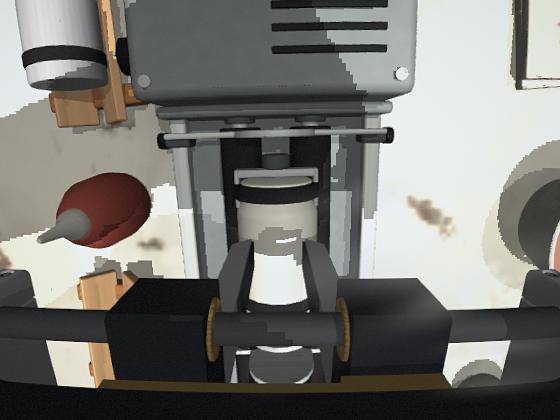

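The jar is still seated and the fingertips rest on its top, so the real tips stand at about the reported TCP height, roughly 25 mm shorter than described. I'll open, go 25 mm lower and grip again.

Request:
send_rows:
  motion:
    - {"translation":[0,0,-0.1],"rot":[0,0,0]}
    - {"translation":[0,0,0],"rot":[0,0,0]}
    - {"translation":[0,0,0],"rot":[0,0,0]}
    - {"translation":[0,0,0],"rot":[0,0,0]}
    - {"translation":[0,0,0],"rot":[0,0,0]}
    - {"translation":[0,0,0],"rot":[0,0,0]}
    - {"translation":[0,0,0],"rot":[0,0,0]}
    - {"translation":[0,0,0],"rot":[0,0,0]}
  gripper: -0.53

```text
t: 4.9
position: [0.6088, 0.1129, 0.1057]
eef_rot: [-3.141, -0.0, 1.555]
force: [-0.1, 0.7, -0.1]
grip_width: 0.0708
grip_force: 0.0
```

Request:
send_rows:
  motion:
    - {"translation":[0.03,0,0.12],"rot":[0,0,0]}
    - {"translation":[0,0,0.12],"rot":[0,0,0]}
    - {"translation":[0,0,0.1],"rot":[0,0,0]}
    - {"translation":[0,0,0.08],"rot":[0,0,0]}
    - {"translation":[0,0,0],"rot":[0,0,0]}

```text
t: 5.32
position: [0.608, 0.115, 0.0725]
eef_rot: [-3.139, 0.0, 1.555]
force: [-0.8, 0.0, -0.3]
grip_width: 0.0721
grip_force: 0.0
```

Request:
send_rows:
  motion:
    - {"translation":[0,0,0],"rot":[0,0,0]}
    - {"translation":[0,0,0],"rot":[0,0,0]}
    - {"translation":[0,0,0],"rot":[0,0,0]}
    - {"translation":[0,0,0],"rot":[0,0,0]}
    - {"translation":[0,0,0],"rot":[0,0,0]}
    - {"translation":[0,0,0],"rot":[0,0,0]}
  gripper: 1

```text
t: 5.82
position: [0.6087, 0.1152, 0.0747]
eef_rot: [-3.141, 0.0, 1.555]
force: [-4.2, 0.2, 6.6]
grip_width: 0.0512
grip_force: 30.0
```

The grip is close to the axis but still pushes upward, so I'll reopen slightly and go 8 mm deeper.

Request:
send_rows:
  motion:
    - {"translation":[0,0,0],"rot":[0,0,0]}
    - {"translation":[0,0,0],"rot":[0,0,0]}
    - {"translation":[0,0,0.06],"rot":[0,0,0]}
    - {"translation":[0,0,0.05],"rot":[0,0,0]}
    - {"translation":[0,0,0],"rot":[0,0,0]}
  gripper: -0.4

```text
t: 6.23
position: [0.6085, 0.1149, 0.0651]
eef_rot: [-3.14, 0.0, 1.555]
force: [-0.2, -0.5, 0.1]
grip_width: 0.0658
grip_force: 0.0
```

Request:
send_rows:
  motion:
    - {"translation":[0,0,0],"rot":[0,0,0]}
    - {"translation":[0,0,0],"rot":[0,0,0]}
    - {"translation":[0,0,0],"rot":[0,0,0]}
    - {"translation":[0,0,0],"rot":[0,0,0]}
    - {"translation":[0,0,0],"rot":[0,0,0]}
    - {"translation":[0,0,0],"rot":[0,0,0]}
  gripper: 1

```text
t: 6.73
position: [0.6087, 0.1152, 0.0662]
eef_rot: [-3.141, 0.0, 1.555]
force: [-2.5, 0.1, 2.3]
grip_width: 0.0515
grip_force: 30.0
```

Request:
send_rows:
  motion:
    - {"translation":[0,0,-0.1],"rot":[0,0,0]}
    - {"translation":[0,0,-0.3],"rot":[0,0,0]}
    - {"translation":[0,0,-0.4],"rot":[0,0,0]}
    - {"translation":[0,0,-0.4],"rot":[0,0,0]}
    - {"translation":[0,0,-0.3],"rot":[0,0,0]}
    - {"translation":[0,0,0],"rot":[0,0,0]}

```text
t: 7.23
position: [0.611, 0.1158, 0.1839]
eef_rot: [3.135, -0.001, 1.555]
force: [1.2, 0.1, -2.5]
grip_width: 0.0515
grip_force: 29.9
```

```bash
python3 - <<'E'
from h import *
np.set_printoptions(precision=4,suppress=True)
s,im=snap('w4');print(s['t'],s['position'],s['eef_rot'],s['grip_width'],s['grip_force'])
print('to cradle', plan((.457,-.001,.17),(-np.pi,0,np.pi/2-.074)))
sd=env.read_camera('side')[130:290,210:370,::-1]
cv2.imwrite('pics/c4.png',np.hstack([cv2.resize(sd,(300,300)),cv2.resize(im[60:300],(490,300))]))
E
```

```text
7.2333 [0.611  0.1158 0.1839] [ 3.135  -0.0012  1.5547] 0.051504153148846384 29.915496110916138
to cradle (array([-0.1189, -0.1512,  0.0106]), array([ 0.0041, -0.0006,  0.0577]))
```

View pics/c4.png

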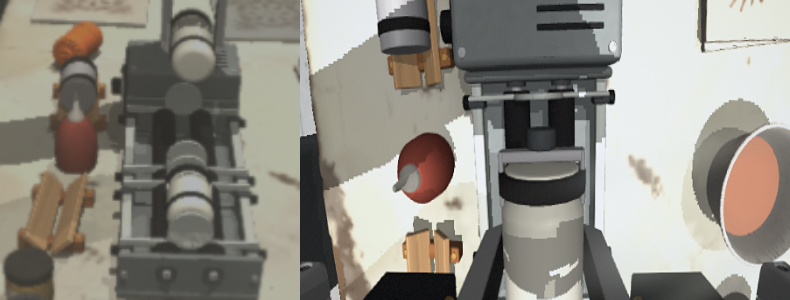

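Request:
send_rows:
  motion:
    - {"translation":[-0.1,-0.13,0],"rot":[0,0,0.06]}
    - {"translation":[-0.23,-0.29,0],"rot":[0,0,0.055]}
    - {"translation":[-0.23,-0.29,0],"rot":[0,0,0]}
    - {"translation":[-0.23,-0.29,0],"rot":[0,0,0]}
    - {"translation":[-0.23,-0.29,0],"rot":[0,0,0]}
    - {"translation":[-0.23,-0.29,0],"rot":[0,0,0]}
    - {"translation":[-0.23,-0.29,0],"rot":[0,0,0]}
    - {"translation":[-0.1,-0.13,0],"rot":[0,0,0]}

```text
t: 8.0
position: [0.4483, 0.0048, 0.1773]
eef_rot: [-3.139, 0.001, 1.496]
force: [0.8, -0.4, -1.3]
grip_width: 0.0512
grip_force: 29.9
```

```bash
python3 - <<'E'
from h import *
np.set_printoptions(precision=4,suppress=True)
s,im=snap('w5');print(s['t'],s['position'],s['eef_rot'],s['grip_width'],s['grip_force'])
print('to cradle', plan((.457,-.001,.07),(-np.pi,0,np.pi/2-.074)))
np.save('w5.npy',T_tool(s))
sd=env.read_camera('side')[170:330,190:350,::-1]
cv2.imwrite('pics/c5.png',np.hstack([cv2.resize(sd,(240,240)),im[60:300]]))
E
```

```text
8.0 [0.4483 0.0048 0.1773] [-3.1387  0.001   1.4956] 0.051243073661039425 29.91184562444687
to cradle (array([-0.0043,  0.0099,  0.1074]), array([-0.003 ,  0.0016, -0.0018]))
```

View pics/c5.png

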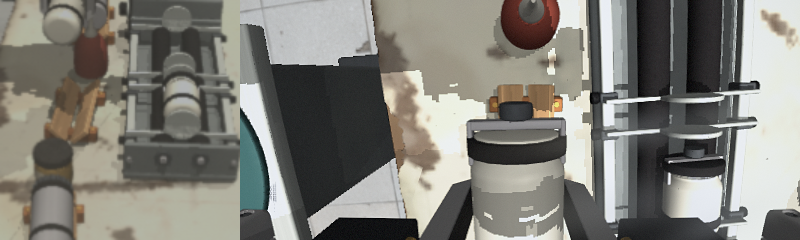

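```bash
python3 - <<'E'
from h import *
np.set_printoptions(precision=4,suppress=True)
T=np.load('w5.npy')
w=lambda p,z:cast('wrist',p,z,T)[:,:2]
print('cradle +y end corners',w([(258,145),(313,145)],.034),'jar axis at band',w([(278,213)],.164+.03))
E
```

```text
cradle +y end corners [[0.4313 0.0654]
 [0.4861 0.0613]] jar axis at band [[0.4494 0.0346]]
```

Request:
send_rows:
  motion:
    - {"translation":[-0.06,0.11,0.1],"rot":[0,0,0]}
    - {"translation":[0,0,0.35],"rot":[0,0,0]}
    - {"translation":[0,0,0.4],"rot":[0,0,0]}
    - {"translation":[0,0,0.4],"rot":[0,0,0]}
    - {"translation":[0,0,0.3],"rot":[0,0,0]}
    - {"translation":[0,0,0.15],"rot":[0,0,0]}
    - {"translation":[0,0,0.05],"rot":[0,0,0]}
    - {"translation":[0,0,0],"rot":[0,0,0]}

```text
t: 8.77
position: [0.4592, 0.0021, 0.0469]
eef_rot: [-3.14, -0.0, 1.498]
force: [0.3, 0.3, -2.5]
grip_width: 0.0516
grip_force: 29.9
```

Request:
send_rows:
  motion:
    - {"translation":[-0.03,-0.05,0.06],"rot":[0,0,0]}
    - {"translation":[0,0,0.05],"rot":[0,0,0]}
    - {"translation":[0,0,0.03],"rot":[0,0,0]}
    - {"translation":[0,0,0],"rot":[0,0,0]}
    - {"translation":[0,0,0],"rot":[0,0,0]}

```text
t: 9.18
position: [0.4557, -0.0003, 0.0372]
eef_rot: [3.141, 0.0, 1.497]
force: [-0.3, -0.2, -3.3]
grip_width: 0.0515
grip_force: 29.9
```

Request:
send_rows:
  motion:
    - {"translation":[0,0,0.025],"rot":[0,0,0]}
    - {"translation":[0,0,0],"rot":[0,0,0]}
    - {"translation":[0,0,0],"rot":[0,0,0]}

```text
t: 9.43
position: [0.4561, -0.0002, 0.0356]
eef_rot: [3.14, -0.0, 1.497]
force: [-1.5, 1.1, 8.2]
grip_width: 0.0519
grip_force: 29.8
```

Request:
send_rows:
  motion:
    - {"translation":[0,0,0],"rot":[0,0,0]}
    - {"translation":[0,0,0],"rot":[0,0,0]}
    - {"translation":[0,0,0],"rot":[0,0,0]}
    - {"translation":[0,0,0],"rot":[0,0,0]}
    - {"translation":[0,0,0],"rot":[0,0,0]}
  gripper: -0.5

```text
t: 9.85
position: [0.4555, -0.0003, 0.035]
eef_rot: [-3.142, -0.0, 1.497]
force: [0.8, -0.3, 0.2]
grip_width: 0.0705
grip_force: 0.0
```

Request:
send_rows:
  motion:
    - {"translation":[0,0,-0.1],"rot":[0,0,0]}
    - {"translation":[0,0,-0.4],"rot":[0,0,0]}
    - {"translation":[0,0,-0.5],"rot":[0,0,0]}
    - {"translation":[0,0,-0.5],"rot":[0,0,0]}
    - {"translation":[0,0,-0.5],"rot":[0,0,0]}
    - {"translation":[0,0,0],"rot":[0,0,0]}

```text
t: 10.35
position: [0.4581, 0.0002, 0.1915]
eef_rot: [3.133, 0.001, 1.498]
force: [1.3, -0.0, 0.8]
grip_width: 0.0709
grip_force: 0.0
```

```bash
python3 - <<'E'
from h import *
np.set_printoptions(precision=4,suppress=True)
print('to SL view', plan((.4515,-.18,.2),(-np.pi,0,np.pi/2+.069)))
E
```

```text
to SL view (array([-0.1802,  0.0066, -0.0083]), array([ 0.0081,  0.0012, -0.142 ]))
```

Request:
send_rows:
  motion:
    - {"translation":[-0.3,0.01,-0.02],"rot":[0,0,-0.14]}
    - {"translation":[-0.45,0.01,-0.02],"rot":[0,0,-0.144]}
    - {"translation":[-0.45,0,-0.02],"rot":[0,0,0]}
    - {"translation":[-0.45,0,-0.02],"rot":[0,0,0]}
    - {"translation":[-0.45,0,0],"rot":[0,0,0]}
    - {"translation":[-0.45,0,0],"rot":[0,0,0]}
    - {"translation":[-0.45,0,0],"rot":[0,0,0]}
    - {"translation":[-0.45,0,0],"rot":[0,0,0]}

```text
t: 11.02
position: [0.4688, -0.2602, 0.1916]
eef_rot: [3.141, 0.0, 1.639]
force: [0.8, -0.6, -0.5]
grip_width: 0.0707
grip_force: 0.0
```

Request:
send_rows:
  motion:
    - {"translation":[-0.1,0.1,0],"rot":[0,0,0]}
    - {"translation":[0,0,0],"rot":[0,0,0]}

```text
t: 11.18
position: [0.4773, -0.2678, 0.1911]
eef_rot: [3.141, -0.0, 1.636]
force: [0.8, 0.7, 0.6]
grip_width: 0.0708
grip_force: 0.0
```

```bash
python3 - <<'E'
from h import *
np.set_printoptions(precision=4,suppress=True)
s,im=snap('w6');print(s['t'],s['position'],s['eef_rot'],s['grip_width'])
np.save('w6.npy',T_tool(s))
g=im.max(2)
sub=cv2.resize(im[60:300,130:450],(800,600),interpolation=cv2.INTER_CUBIC);cv2.imwrite('pics/c6.png',sub)
E
```

```text
11.1833 [ 0.4773 -0.2678  0.1911] [ 3.1413 -0.0004  1.6361] 0.07079876416441098
```

View pics/c6.png

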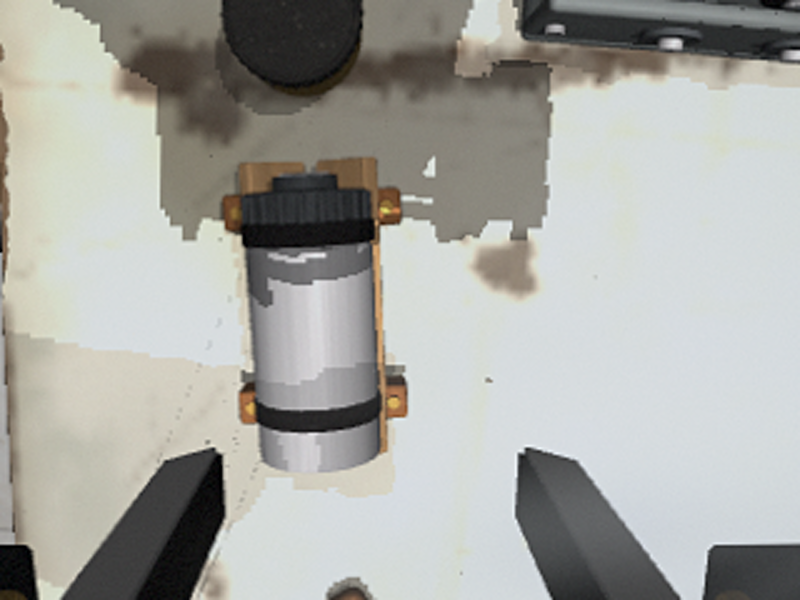

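steel_long is in the crop, with bands at (309,237) and (319,418) and its cap towards +y. The cradle blocks are at (233,213), (388,207), (250,405) and (397,400).

```bash
python3 - <<'E'
from h import *
np.set_printoptions(precision=4,suppress=True)
T=np.load('w6.npy')
w=lambda p,z:cast('wrist',[(x/2.5+130,y/2.5+60) for x,y in p],z,T)[:,:2]
a=w([(308.5,237),(318.5,418)],.075);b=w([(308.5,237),(318.5,418)],.051)
print('apex',a,a.mean(0),'ax',b,b.mean(0))
c=w([(233,213),(388,207),(250,405),(397,400)],.025);print('cr',c,c.mean(0))
y=a.mean(0)[1];x=b.mean(0)[0];th=np.arctan2(-(b[0]-b[1])[0],(b[0]-b[1])[1]);print(x,y,th)
e=w([(239,163),(378,158)],.034);print('end',e, e.mean(0)-.065*np.array([-np.sin(th),np.cos(th)]))
print(plan((x,y,.1),(-np.pi,0,np.pi/2+th)))
E
```

```text
apex [[ 0.4504 -0.2178]
 [ 0.4575 -0.287 ]] [ 0.4539 -0.2524] ax [[ 0.4487 -0.2195]
 [ 0.4564 -0.2944]] [ 0.4525 -0.2569]
cr [[ 0.414  -0.2132]
 [ 0.4801 -0.2065]
 [ 0.4238 -0.2982]
 [ 0.4901 -0.2915]] [ 0.452  -0.2523]
0.45251787779341945 -0.2524291860479103 0.10274284831714567
end [[ 0.4174 -0.1923]
 [ 0.4744 -0.1868]] [ 0.4525 -0.2542]
(array([ 0.0149, -0.0237,  0.091 ]), array([ 0.0001, -0.0009, -0.0353]))
```

Request:
send_rows:
  motion:
    - {"translation":[0.1,-0.16,0],"rot":[0,0,-0.07]}
    - {"translation":[0.1,-0.16,0.1],"rot":[0,0,0]}
    - {"translation":[0,0,0.4],"rot":[0,0,0]}
    - {"translation":[0,0,0.45],"rot":[0,0,0]}
    - {"translation":[0,0,0.4],"rot":[0,0,0]}
    - {"translation":[0,0,0.25],"rot":[0,0,0]}
    - {"translation":[0,0,0.1],"rot":[0,0,0]}
    - {"translation":[0,0,0],"rot":[0,0,0]}

```text
t: 11.9
position: [0.4512, -0.2512, 0.0627]
eef_rot: [-3.14, -0.002, 1.676]
force: [-0.6, 0.2, 0.8]
grip_width: 0.0708
grip_force: 0.0
```

Request:
send_rows:
  motion:
    - {"translation":[-0.01,0.015,0.15],"rot":[0,0,0]}
    - {"translation":[0,0,0.13],"rot":[0,0,0]}
    - {"translation":[0,0,0.06],"rot":[0,0,0]}
    - {"translation":[0,0,0],"rot":[0,0,0]}
    - {"translation":[0,0,0],"rot":[0,0,0]}

```text
t: 12.32
position: [0.4531, -0.2532, 0.0381]
eef_rot: [-3.142, -0.0, 1.674]
force: [0.6, -1.2, -0.5]
grip_width: 0.0708
grip_force: 0.0
```

Request:
send_rows:
  motion:
    - {"translation":[0,0,0],"rot":[0,0,0]}
    - {"translation":[0,0,0],"rot":[0,0,0]}
    - {"translation":[0,0,0],"rot":[0,0,0]}
    - {"translation":[0,0,0],"rot":[0,0,0]}
    - {"translation":[0,0,0],"rot":[0,0,0]}
    - {"translation":[0,0,0],"rot":[0,0,0]}
  gripper: 1

```text
t: 12.82
position: [0.4527, -0.2534, 0.0382]
eef_rot: [-3.141, 0.0, 1.674]
force: [-3.6, -0.2, 5.7]
grip_width: 0.0514
grip_force: 30.0
```

Request:
send_rows:
  motion:
    - {"translation":[0,0,-0.1],"rot":[0,0,0]}
    - {"translation":[0,0,-0.35],"rot":[0,0,0]}
    - {"translation":[0,0,-0.4],"rot":[0,0,0]}
    - {"translation":[0,0,-0.45],"rot":[0,0,0]}
    - {"translation":[0,0,-0.45],"rot":[0,0,0]}
    - {"translation":[0,0,-0.4],"rot":[0,0,0]}
    - {"translation":[0,0,0],"rot":[0,0,0]}
    - {"translation":[0,0,0],"rot":[0,0,0]}

```text
t: 13.48
position: [0.4535, -0.2535, 0.2006]
eef_rot: [3.14, 0.002, 1.674]
force: [0.0, 0.7, -5.1]
grip_width: 0.0514
grip_force: 30.0
```

```bash
python3 - <<'E'
from h import *
np.set_printoptions(precision=4,suppress=True)
d,r=plan((.608,.1155,.2),(-np.pi,0,np.pi/2-.016));print(d/.075,r/.5,env.state()['grip_force'])
E
```

```text
[4.6815 2.5573 0.0041] [0.0039 0.0036 0.2388] 29.996949434280396
```

Request:
send_rows:
  motion:
    - {"translation":[0,0,0],"rot":[0,0,0.12]}
    - {"translation":[0,0,0],"rot":[0,0,0.12]}
    - {"translation":[0.25,0.1,0],"rot":[0,0,0]}
    - {"translation":[0.4,0.16,0],"rot":[0,0,0]}
    - {"translation":[0.4,0.16,0],"rot":[0,0,0]}
    - {"translation":[0.4,0.16,0],"rot":[0,0,0]}
    - {"translation":[0.4,0.16,0],"rot":[0,0,0]}
    - {"translation":[0.4,0.16,0],"rot":[0,0,0]}

```text
t: 14.15
position: [0.5228, -0.084, 0.1977]
eef_rot: [-3.139, -0.001, 1.554]
force: [1.5, 0.1, -4.7]
grip_width: 0.0516
grip_force: 30.0
```

Request:
send_rows:
  motion:
    - {"translation":[0.4,0.16,0],"rot":[0,0,0]}
    - {"translation":[0.4,0.16,0],"rot":[0,0,0]}
    - {"translation":[0.4,0.16,0],"rot":[0,0,0]}
    - {"translation":[0.4,0.16,0],"rot":[0,0,0]}
    - {"translation":[0.4,0.16,0],"rot":[0,0,0]}
    - {"translation":[0.4,0.16,0],"rot":[0,0,0]}
    - {"translation":[0.2,0.08,0],"rot":[0,0,0]}
    - {"translation":[0,0,0],"rot":[0,0,0]}

```text
t: 14.82
position: [0.604, 0.1126, 0.1973]
eef_rot: [-3.139, -0.002, 1.559]
force: [-0.3, 1.4, -4.0]
grip_width: 0.0512
grip_force: 30.0
```

```bash
python3 - <<'E'
from h import *
np.set_printoptions(precision=4,suppress=True)
d,r=plan((.608,.1155,.2),(-np.pi,0,np.pi/2-.016));print(d/.075,r/.5)
s,im=snap('w7');print(s['t'],s['position'],s['eef_rot'],s['grip_width'])
np.save('w7.npy',T_tool(s))
cv2.imwrite('pics/c7.png',cv2.resize(im[60:300,130:450],(800,600),interpolation=cv2.INTER_CUBIC))
E
```

```text
[ 0.0392  0.0529 -0.0357] [-0.0054 -0.0043  0.0092]
14.8167 [0.604  0.1126 0.1973] [-3.1389 -0.0022  1.5594] 0.051240016275999584
```

View pics/c7.png

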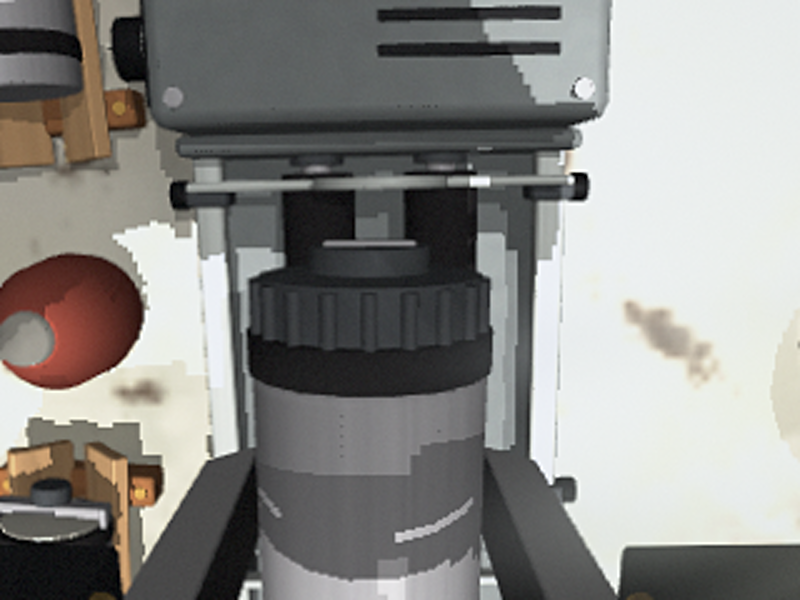

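```bash
python3 - <<'E'
from h import *
np.set_printoptions(precision=4,suppress=True)
T=np.load('w7.npy')
w=lambda p,z:cast('wrist',[(x/2.5+130,y/2.5+60) for x,y in p],z,T)[:,:2]
print('band apex (expect tcp+.036)',w([(370,368)],.234),w([(370,335),(370,393)],.234)[:,1])
for z in (.05,.07,.085,.1): print(z,w([(370,183)],z))
print('rails',w([(215,300),(545,300)],.07), 'rollers',w([(318,220),(440,220)],.058))
T2=np.load('w2.npy');v=lambda p,z:cast('wrist',[(x/1.4,y/1.4) for x,y in p],z,T2)[:,:2]
for z in (.05,.07,.085,.1): print(z,v([(397,190),(397,376),(397,407)],z)[:,1])
E
```

```text
band apex (expect tcp+.036) [[0.6034 0.1502]] [0.1564 0.1454]
0.05 [[0.6034 0.1838]]
0.07 [[0.6034 0.1838]]
0.085 [[0.6034 0.1838]]
0.1 [[0.6035 0.1838]]
rails [[0.5424 0.1401]
 [0.6712 0.1387]] rollers [[0.5826 0.1698]
 [0.6309 0.1692]]
0.05 [0.1831 0.0384 0.011 ]
0.07 [0.1832 0.0474 0.0216]
0.085 [0.1834 0.0541 0.0296]
0.1 [0.1835 0.0608 0.0375]
```

Request:
send_rows:
  motion:
    - {"translation":[0.013,0.04,0],"rot":[0,0,0.005]}
    - {"translation":[0,0,0.2],"rot":[0,0,0]}
    - {"translation":[0,0,0.35],"rot":[0,0,0]}
    - {"translation":[0,0,0.35],"rot":[0,0,0]}
    - {"translation":[0,0,0.3],"rot":[0,0,0]}
    - {"translation":[0,0,0.2],"rot":[0,0,0]}
    - {"translation":[0,0,0.1],"rot":[0,0,0]}
    - {"translation":[0,0,0],"rot":[0,0,0]}

```text
t: 15.53
position: [0.6066, 0.1077, 0.0849]
eef_rot: [-3.139, 0.001, 1.551]
force: [-0.6, 0.2, -3.6]
grip_width: 0.0516
grip_force: 30.0
```

Request:
send_rows:
  motion:
    - {"translation":[0.08,0,0],"rot":[0,0,-0.01]}
    - {"translation":[0,0,0],"rot":[0,0,0]}
    - {"translation":[0,0,0.07],"rot":[0,0,0]}
    - {"translation":[0,0,0.06],"rot":[0,0,0]}
    - {"translation":[0,0,0.04],"rot":[0,0,0]}
    - {"translation":[0,0,0],"rot":[0,0,0]}
    - {"translation":[0,0,0],"rot":[0,0,0]}

```text
t: 16.12
position: [0.6075, 0.1149, 0.0738]
eef_rot: [-3.141, 0.0, 1.557]
force: [-0.1, -0.0, -4.2]
grip_width: 0.0512
grip_force: 30.0
```

Request:
send_rows:
  motion:
    - {"translation":[-0.02,0,0.03],"rot":[0,0,0]}
    - {"translation":[0,0,0.025],"rot":[0,0,0]}
    - {"translation":[0,0,0],"rot":[0,0,0]}
    - {"translation":[0,0,0],"rot":[0,0,0]}

```text
t: 16.45
position: [0.6078, 0.1133, 0.07]
eef_rot: [3.141, 0.0, 1.557]
force: [0.9, -0.8, -2.1]
grip_width: 0.0513
grip_force: 30.0
```

Touching down now; I'll release and lift.

Request:
send_rows:
  motion:
    - {"translation":[0,0,0.015],"rot":[0,0,0]}
    - {"translation":[0,0,0],"rot":[0,0,0]}
    - {"translation":[0,0,0],"rot":[0,0,0]}

```text
t: 16.7
position: [0.6081, 0.1133, 0.0694]
eef_rot: [3.141, 0.0, 1.557]
force: [0.1, -1.7, 4.6]
grip_width: 0.0514
grip_force: 30.0
```

Request:
send_rows:
  motion:
    - {"translation":[0,0,0],"rot":[0,0,0]}
    - {"translation":[0,0,0],"rot":[0,0,0]}
    - {"translation":[0,0,0],"rot":[0,0,0]}
    - {"translation":[0,0,0],"rot":[0,0,0]}
    - {"translation":[0,0,0],"rot":[0,0,0]}
  gripper: -0.5

```text
t: 17.12
position: [0.6076, 0.1135, 0.0687]
eef_rot: [-3.141, -0.0, 1.557]
force: [-0.3, -0.3, -0.4]
grip_width: 0.0703
grip_force: 0.0
```

Request:
send_rows:
  motion:
    - {"translation":[0,0,-0.1],"rot":[0,0,0]}
    - {"translation":[0,0,-0.4],"rot":[0,0,0]}
    - {"translation":[0,0,-0.5],"rot":[0,0,0]}
    - {"translation":[0,0,-0.5],"rot":[0,0,0]}
    - {"translation":[0,0,-0.2],"rot":[0,0,0]}
    - {"translation":[0,0,0],"rot":[0,0,0]}
    - {"translation":[0,0,0],"rot":[0,0,0]}

```text
t: 17.7
position: [0.6079, 0.1134, 0.1973]
eef_rot: [3.14, -0.0, 1.557]
force: [-0.1, -0.3, -0.7]
grip_width: 0.0708
grip_force: 0.0
```

Request:
send_rows:
  motion:
    - {"translation":[-0.25,0,0],"rot":[0,0,0]}
    - {"translation":[-0.35,0,0],"rot":[0,0,0]}
    - {"translation":[-0.4,0,0],"rot":[0,0,0]}
    - {"translation":[-0.4,0,0],"rot":[0,0,0]}
    - {"translation":[-0.35,0,0],"rot":[0,0,-0.03]}
    - {"translation":[-0.25,0,0],"rot":[0,0,0]}
    - {"translation":[-0.05,0,0],"rot":[0,0,0]}
    - {"translation":[0,0,0],"rot":[0,0,0]}

```text
t: 18.37
position: [0.6052, -0.0417, 0.1951]
eef_rot: [-3.14, -0.0, 1.569]
force: [0.1, 0.8, 0.1]
grip_width: 0.0704
grip_force: 0.0
```

```bash
python3 - <<'E'
from h import *
np.set_printoptions(precision=4,suppress=True)
s,im=snap('w8');print(s['t'],s['position'],s['eef_rot'],s['grip_width'])
np.save('w8.npy',T_tool(s))
cv2.imwrite('pics/c8.png',cv2.resize(im[40:300,130:450],(738,600),interpolation=cv2.INTER_CUBIC))
E
```

```text
18.3667 [ 0.6052 -0.0417  0.1951] [-3.1397 -0.0001  1.5695] 0.07044203905448271
```

View pics/c8.png

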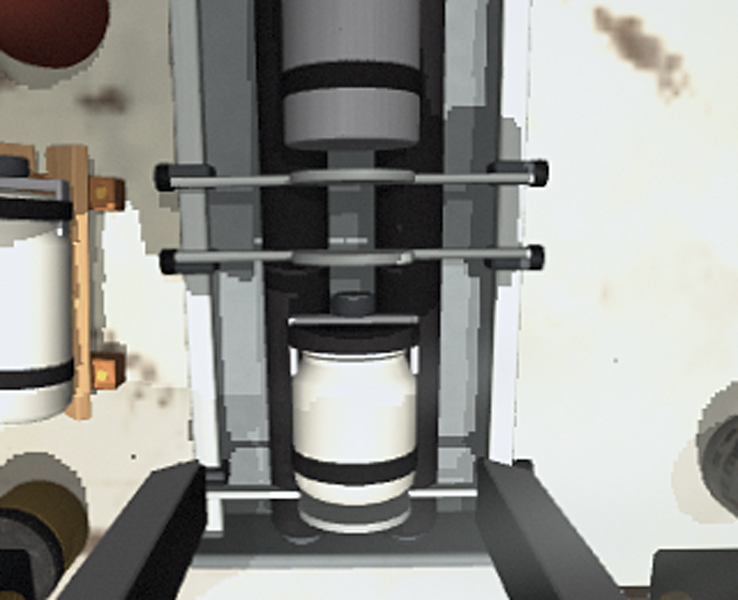

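steel_long is seated in the long bay, its lower band at (352,78) and clear of the rod at row 178. porcelain_short's bands are at (354,338) and (355,471), with rods at rows 258 and 493.

```bash
python3 - <<'E'
from h import *
np.set_printoptions(precision=4,suppress=True)
T=np.load('w8.npy');k=738/320
w=lambda p,z:cast('wrist',[(x/k+130,y/k+40) for x,y in p],z,T)[:,:2]
print('rods',[(z,w([(354,178),(354,258),(354,493)],z)[:,1]) for z in (.07,.08,.09)])
a=w([(355,338),(355,471)],.106);print('PS',a,a.mean(0),w([(355,338),(355,471)],.083)[:,0])
print('SL band',w([(352,78)],.106))
print('PL lower/upper band z.075',w([(30,210),(30,377)],.075)[:,1])
d,r=plan((.606,a.mean(0)[1],.067),(-np.pi,0,np.pi/2));print(d/.075,r/.5)
E
```

```text
rods [(0.07, array([ 0.0438,  0.0119, -0.0909])), (0.08, array([ 0.0433,  0.0125, -0.0869])), (0.09, array([ 0.0428,  0.0131, -0.083 ]))]
PS [[ 0.6091 -0.0153]
 [ 0.6093 -0.0675]] [ 0.6092 -0.0414] [0.6095 0.6097]
SL band [[0.6079 0.0758]]
PL lower/upper band z.075 [ 0.0324 -0.0367]
[-0.0193  0.011   1.712 ] [-0.0028 -0.0011  0.0012]
```

Request:
send_rows:
  motion:
    - {"translation":[0,0.04,0.2],"rot":[0,0,0]}
    - {"translation":[0,0,0.35],"rot":[0,0,0]}
    - {"translation":[0,0,0.35],"rot":[0,0,0]}
    - {"translation":[0,0,0.35],"rot":[0,0,0]}
    - {"translation":[0,0,0.3],"rot":[0,0,0]}
    - {"translation":[0,0,0.1],"rot":[0,0,0]}
    - {"translation":[0,0,0],"rot":[0,0,0]}

```text
t: 19.0
position: [0.6075, -0.0388, 0.0703]
eef_rot: [-3.138, -0.001, 1.574]
force: [0.5, -0.2, 0.3]
grip_width: 0.0705
grip_force: 0.0
```

Request:
send_rows:
  motion:
    - {"translation":[-0.035,0,0.04],"rot":[0,0,0]}
    - {"translation":[0,0,0],"rot":[0,0,0]}

```text
t: 19.17
position: [0.6094, -0.043, 0.0702]
eef_rot: [3.141, 0.0, 1.572]
force: [-0.8, -0.4, -0.1]
grip_width: 0.0703
grip_force: 0.0
```

Request:
send_rows:
  motion:
    - {"translation":[0,0,0],"rot":[0,0,0]}
    - {"translation":[0,0,0],"rot":[0,0,0]}
    - {"translation":[0,0,0],"rot":[0,0,0]}
    - {"translation":[0,0,0],"rot":[0,0,0]}
    - {"translation":[0,0,0],"rot":[0,0,0]}
    - {"translation":[0,0,0],"rot":[0,0,0]}
  gripper: 1

```text
t: 19.67
position: [0.6096, -0.0429, 0.0703]
eef_rot: [3.14, 0.0, 1.572]
force: [3.1, -0.5, 6.6]
grip_width: 0.0516
grip_force: 30.0
```

Request:
send_rows:
  motion:
    - {"translation":[0,0,-0.1],"rot":[0,0,0]}
    - {"translation":[0,0,-0.3],"rot":[0,0,0]}
    - {"translation":[0,0,-0.4],"rot":[0,0,0]}
    - {"translation":[0,0,-0.4],"rot":[0,0,0]}
    - {"translation":[0,0,-0.4],"rot":[0,0,0]}
    - {"translation":[0,0,-0.2],"rot":[0,0,0]}
    - {"translation":[0,0,0],"rot":[0,0,0]}

```text
t: 20.25
position: [0.6099, -0.0427, 0.2083]
eef_rot: [3.137, 0.001, 1.572]
force: [1.0, -0.2, -2.3]
grip_width: 0.0511
grip_force: 30.0
```

```bash
python3 - <<'E'
from h import *
np.set_printoptions(precision=4,suppress=True)
d,r=plan((.452,-.253,.19),(-np.pi,0,np.pi/2+.108));print(d/.075,r/.5)
E
```

```text
[-2.8014 -2.1091  0.2365] [ 0.0082  0.0016 -0.2139]
```

Request:
send_rows:
  motion:
    - {"translation":[-0.22,-0.16,0],"rot":[0,0,0]}
    - {"translation":[-0.37,-0.28,0],"rot":[0,0,0]}
    - {"translation":[-0.37,-0.28,0],"rot":[0,0,0]}
    - {"translation":[-0.37,-0.28,0],"rot":[0,0,0]}
    - {"translation":[-0.37,-0.28,0],"rot":[0,0,0]}
    - {"translation":[-0.37,-0.28,0],"rot":[0,0,0]}
    - {"translation":[-0.37,-0.28,0],"rot":[0,0,0]}
    - {"translation":[-0.36,-0.27,0],"rot":[0,0,0]}

```text
t: 20.92
position: [0.4486, -0.254, 0.2036]
eef_rot: [-3.14, -0.001, 1.572]
force: [1.2, -0.8, -3.0]
grip_width: 0.0514
grip_force: 30.0
```

Request:
send_rows:
  motion:
    - {"translation":[0,0,0],"rot":[0,0,-0.11]}
    - {"translation":[0,0,0],"rot":[0,0,-0.105]}
    - {"translation":[0,0,0],"rot":[0,0,0]}
    - {"translation":[0,0,0],"rot":[0,0,0]}

```text
t: 21.25
position: [0.4503, -0.2527, 0.2038]
eef_rot: [-3.141, -0.001, 1.678]
force: [0.1, 0.5, -2.2]
grip_width: 0.0514
grip_force: 30.0
```

```bash
python3 - <<'E'
from h import *
np.set_printoptions(precision=4,suppress=True)
d,r=plan((.452,-.2545,.06),(-np.pi,0,np.pi/2+.108));print(d/.075,r/.5)
E
```

```text
[-0.028   0.022   1.9178] [-0.0021 -0.002  -0.0019]
```

Request:
send_rows:
  motion:
    - {"translation":[-0.03,0.02,0.2],"rot":[0,0,0]}
    - {"translation":[0,0,0.35],"rot":[0,0,0]}
    - {"translation":[0,0,0.4],"rot":[0,0,0]}
    - {"translation":[0,0,0.4],"rot":[0,0,0]}
    - {"translation":[0,0,0.35],"rot":[0,0,0]}
    - {"translation":[0,0,0.2],"rot":[0,0,0]}
    - {"translation":[0,0,0],"rot":[0,0,0]}
    - {"translation":[0,0,0],"rot":[0,0,0]}

```text
t: 21.92
position: [0.4524, -0.2544, 0.0617]
eef_rot: [-3.14, -0.001, 1.679]
force: [-0.1, -0.5, -1.9]
grip_width: 0.0515
grip_force: 30.0
```

Down about 22 mm to the seat at 0.0393.

Request:
send_rows:
  motion:
    - {"translation":[0,0,0.12],"rot":[0,0,0]}
    - {"translation":[0,0,0.1],"rot":[0,0,0]}
    - {"translation":[0,0,0.05],"rot":[0,0,0]}
    - {"translation":[0,0,0.015],"rot":[0,0,0]}
    - {"translation":[0,0,0],"rot":[0,0,0]}
    - {"translation":[0,0,0],"rot":[0,0,0]}

```text
t: 22.42
position: [0.4526, -0.2552, 0.0409]
eef_rot: [3.141, 0.0, 1.679]
force: [0.3, -0.6, -2.6]
grip_width: 0.0514
grip_force: 30.0
```

Request:
send_rows:
  motion:
    - {"translation":[0,0,0.03],"rot":[0,0,0]}
    - {"translation":[0,0,0],"rot":[0,0,0]}
    - {"translation":[0,0,0],"rot":[0,0,0]}

```text
t: 22.67
position: [0.4529, -0.2553, 0.0391]
eef_rot: [3.141, 0.001, 1.679]
force: [-3.1, 1.4, 9.0]
grip_width: 0.0514
grip_force: 30.0
```

Request:
send_rows:
  motion:
    - {"translation":[0,0,0],"rot":[0,0,0]}
    - {"translation":[0,0,0],"rot":[0,0,0]}
    - {"translation":[0,0,0],"rot":[0,0,0]}
    - {"translation":[0,0,0],"rot":[0,0,0]}
    - {"translation":[0,0,0],"rot":[0,0,0]}
  gripper: -0.5

```text
t: 23.08
position: [0.4525, -0.2552, 0.0384]
eef_rot: [-3.142, -0.0, 1.679]
force: [0.1, -0.4, 0.1]
grip_width: 0.0707
grip_force: 0.0
```

Request:
send_rows:
  motion:
    - {"translation":[0,0,-0.1],"rot":[0,0,0]}
    - {"translation":[0,0,-0.4],"rot":[0,0,0]}
    - {"translation":[0,0,-0.5],"rot":[0,0,0]}
    - {"translation":[0,0,-0.5],"rot":[0,0,0]}
    - {"translation":[0,0,-0.5],"rot":[0,0,0]}
    - {"translation":[0,0,-0.2],"rot":[0,0,0]}
    - {"translation":[0,0,0],"rot":[0,0,0]}

```text
t: 23.67
position: [0.454, -0.2558, 0.2077]
eef_rot: [3.137, 0.004, 1.679]
force: [0.2, 0.4, -0.6]
grip_width: 0.0706
grip_force: 0.0
```

```bash
python3 - <<'E'
from h import *
np.set_printoptions(precision=4,suppress=True)
T=np.load('w2.npy')
w=lambda p,z:cast('wrist',[(x/1.4,y/1.4) for x,y in p],z,T)[:,:2]
# w2b: SS cap/bands, refine
a=w([(179,40),(178,113)],.075);b=w([(180,40),(178.5,113)],.051);print(a,a.mean(0),b)
im=cv2.imread('pics/w2.png')
g=im.max(2)
for r in (28,50,60,70,80):print(r,''.join('#' if v<70 else ('+' if v<140 else '.') for v in g[r,90:190]))
s,i=snap('w9');np.save('w9.npy',T_tool(s))
d,r=plan((.46,.24,.22),(-np.pi,0,np.pi/2));print(s['position'],d/.075,r/.5)
E
```

```text
[[0.4695 0.2814]
 [0.4647 0.2363]] [0.4671 0.2589] [[0.4595 0.2889]
 [0.4541 0.2403]]
28 .........+##################++++.............+++###################.......#####+#####+####.....##+++
50 ............................................................++++++###+.....++++.................##++
60 ...............................................++++++++++++++++++++###+......++++...............+##+
70 .........................+++++++++........++++++++++++++++++++++++++###+......+++.....+############+
80 .................#########################################################.....++++..+###########+##
[ 0.454  -0.2558  0.2077] [ 6.558   0.8057 -0.2096] [0.0047 0.0045 0.2166]
```

Request:
send_rows:
  motion:
    - {"translation":[0,0,-0.05],"rot":[0,0,0.11]}
    - {"translation":[0,0,-0.05],"rot":[0,0,0.105]}
    - {"translation":[0.25,0,0],"rot":[0,0,0]}
    - {"translation":[0.45,0,0],"rot":[0,0,0]}
    - {"translation":[0.45,0,0],"rot":[0,0,0]}
    - {"translation":[0.45,0,0],"rot":[0,0,0]}
    - {"translation":[0.45,0,0],"rot":[0,0,0]}
    - {"translation":[0.45,0,0],"rot":[0,0,0]}

```text
t: 24.38
position: [0.4513, -0.0661, 0.2099]
eef_rot: [-3.14, -0.0, 1.572]
force: [1.4, 0.1, 0.5]
grip_width: 0.0707
grip_force: 0.0
```

Request:
send_rows:
  motion:
    - {"translation":[0.45,0,0],"rot":[0,0,0]}
    - {"translation":[0.45,0,0],"rot":[0,0,0]}
    - {"translation":[0.45,0,0],"rot":[0,0,0]}
    - {"translation":[0.45,0,0],"rot":[0,0,0]}
    - {"translation":[0.45,0,0],"rot":[0,0,0]}
    - {"translation":[0.45,0,0],"rot":[0,0,0]}
    - {"translation":[0.45,0,0],"rot":[0,0,0]}
    - {"translation":[0.45,0,0],"rot":[0,0,0]}

```text
t: 25.05
position: [0.4512, 0.2037, 0.2099]
eef_rot: [-3.14, 0.0, 1.572]
force: [0.6, -0.2, -0.7]
grip_width: 0.0702
grip_force: 0.0
```

Request:
send_rows:
  motion:
    - {"translation":[0.2,0,0],"rot":[0,0,0]}
    - {"translation":[0,0,0],"rot":[0,0,0]}
    - {"translation":[0,0,0],"rot":[0,0,0]}

```text
t: 25.3
position: [0.4512, 0.2178, 0.2099]
eef_rot: [-3.14, -0.0, 1.574]
force: [-0.1, -0.9, 0.0]
grip_width: 0.0705
grip_force: 0.0
```

```bash
python3 - <<'E'
from h import *
np.set_printoptions(precision=4,suppress=True)
s,im=snap('w10');print(s['t'],s['position'],s['eef_rot'],s['grip_width'])
np.save('w10.npy',T_tool(s))
cv2.imwrite('pics/c10.png',cv2.resize(im[40:300,130:450],(738,600),interpolation=cv2.INTER_CUBIC))
E
```

```text
25.3 [0.4512 0.2178 0.2099] [-3.1395 -0.0001  1.5738] 0.070468645171695
```

View pics/c10.png

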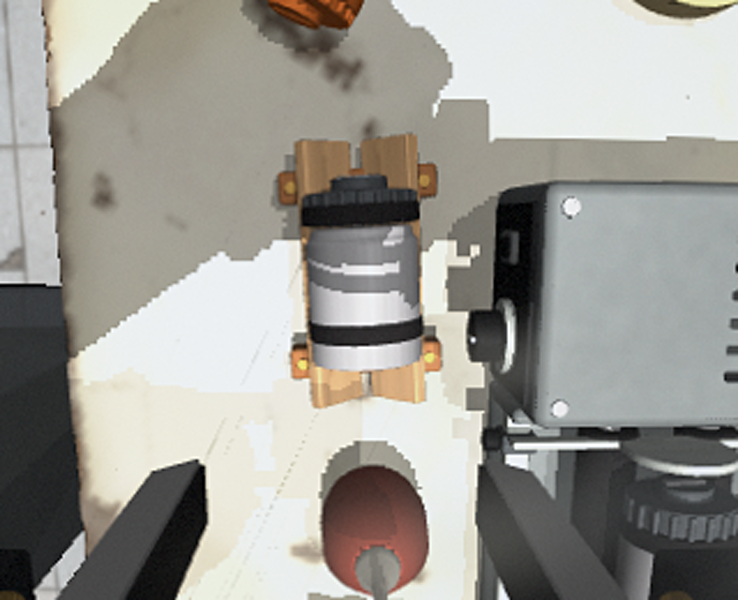

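steel_short has bands at (361,212) and (366,333), with the cradle blocks around it. The trailer is clear below, and the mill knob at (488,335) is near the right finger's path, so I'll narrow the opening.

```bash
python3 - <<'E'
from h import *
np.set_printoptions(precision=4,suppress=True)
T=np.load('w10.npy');k=738/320
w=lambda p,z:cast('wrist',[(x/k+130,y/k+40) for x,y in p],z,T)[:,:2]
a=w([(361,212),(366.5,333)],.075);b=w([(361,212),(366.5,333)],.051);d=b[0]-b[1];th=np.arctan2(-d[0],d[1])
c=w([(290,185),(427,180),(302,362),(431,355)],.025);e=c[0]+c[1]-c[2]-c[3]
print(a,a.mean(0),b.mean(0),th,'cr',c.mean(0),np.arctan2(-e[0],e[1]))
print('knob',w([(468,335),(480,310)],.06),'trailer base',w([(375,530)],.05))
d,r=plan((b.mean(0)[0],a.mean(0)[1],.06),(-np.pi,0,np.pi/2+.04));print(d/.075,r/.5)
E
```

```text
[[0.4579 0.2899]
 [0.4607 0.2388]] [0.4593 0.2644] [0.46   0.2625] 0.055140490330318086 cr [0.4602 0.2609] 0.054639354656036164
knob [[0.5075 0.2357]
 [0.5124 0.2471]] trailer base [[0.467  0.1351]]
[0.6342 0.117  1.9996] [-0.0034  0.0006 -0.0772]
```

Request:
send_rows:
  motion:
    - {"translation":[0.3,0.06,0],"rot":[0,0,0]}
    - {"translation":[0.31,0.06,0],"rot":[0,0,-0.1]}
    - {"translation":[0,0,0.2],"rot":[0,0,0]}
    - {"translation":[0,0,0.4],"rot":[0,0,0]}
    - {"translation":[0,0,0.45],"rot":[0,0,0]}
    - {"translation":[0,0,0.2],"rot":[0,0,0]}
    - {"translation":[0,0,0],"rot":[0,0,0]}
    - {"translation":[0,0,0],"rot":[0,0,0]}
  gripper: -0.32

```text
t: 26.02
position: [0.4609, 0.2621, 0.117]
eef_rot: [-3.14, 0.0, 1.621]
force: [-0.9, 0.6, 0.2]
grip_width: 0.062
grip_force: 0.0
```

Down 79 mm to 0.038.

Request:
send_rows:
  motion:
    - {"translation":[0.02,-0.01,0.2],"rot":[0,0,0]}
    - {"translation":[0,0,0.25],"rot":[0,0,0]}
    - {"translation":[0,0,0.25],"rot":[0,0,0]}
    - {"translation":[0,0,0.2],"rot":[0,0,0]}
    - {"translation":[0,0,0.1],"rot":[0,0,0]}
    - {"translation":[0,0,0.03],"rot":[0,0,0]}
    - {"translation":[0,0,0],"rot":[0,0,0]}
    - {"translation":[0,0,0],"rot":[0,0,0]}

```text
t: 26.68
position: [0.4608, 0.2648, 0.0411]
eef_rot: [3.14, -0.001, 1.622]
force: [-0.7, 0.1, -0.3]
grip_width: 0.062
grip_force: 0.0
```

Request:
send_rows:
  motion:
    - {"translation":[-0.015,0,0.03],"rot":[0,0,0]}
    - {"translation":[0,0,0],"rot":[0,0,0]}

```text
t: 26.85
position: [0.4606, 0.2633, 0.0381]
eef_rot: [3.141, -0.0, 1.621]
force: [-0.1, 0.6, -0.3]
grip_width: 0.0622
grip_force: 0.0
```

Request:
send_rows:
  motion:
    - {"translation":[0,0,0],"rot":[0,0,0]}
    - {"translation":[0,0,0],"rot":[0,0,0]}
    - {"translation":[0,0,0],"rot":[0,0,0]}
    - {"translation":[0,0,0],"rot":[0,0,0]}
    - {"translation":[0,0,0],"rot":[0,0,0]}
  gripper: 1

```text
t: 27.27
position: [0.4605, 0.2635, 0.0379]
eef_rot: [3.141, -0.0, 1.622]
force: [1.5, -1.3, 3.6]
grip_width: 0.0512
grip_force: 30.0
```

Request:
send_rows:
  motion:
    - {"translation":[0,0,-0.1],"rot":[0,0,0]}
    - {"translation":[0,0,-0.35],"rot":[0,0,0]}
    - {"translation":[0,0,-0.45],"rot":[0,0,0]}
    - {"translation":[0,0,-0.5],"rot":[0,0,0]}
    - {"translation":[0,0,-0.5],"rot":[0,0,0]}
    - {"translation":[0,0,-0.4],"rot":[0,0,0]}
    - {"translation":[0,0,0],"rot":[0,0,0]}
    - {"translation":[0,0,0],"rot":[0,0,0]}

```text
t: 27.93
position: [0.4604, 0.2635, 0.2112]
eef_rot: [3.14, -0.0, 1.622]
force: [-0.1, -0.5, -3.2]
grip_width: 0.0513
grip_force: 30.0
```

```bash
python3 - <<'E'
from h import *
np.set_printoptions(precision=4,suppress=True)
s=env.state();print(s['position'],s['grip_width'],s['grip_force'],np.array([.608,-.0405,.2])-s['position'])
d,r=plan((.608,-.0405,.2),(-np.pi,0,np.pi/2));print(d/.075,r/.5)
E
```

```text
[0.4604 0.2635 0.2112] 0.051322033260728574 29.988020360469818 [ 0.1476 -0.304  -0.0112]
[-4.1485  1.7593  0.1524] [ 0.0038 -0.0005  0.1018]
```

Request:
send_rows:
  motion:
    - {"translation":[0,0,0],"rot":[0,0,0.1]}
    - {"translation":[-0.25,0.12,0],"rot":[0,0,0]}
    - {"translation":[-0.4,0.195,0],"rot":[0,0,0]}
    - {"translation":[-0.4,0.195,0],"rot":[0,0,0]}
    - {"translation":[-0.4,0.195,0],"rot":[0,0,0]}
    - {"translation":[-0.4,0.195,0],"rot":[0,0,0]}
    - {"translation":[-0.4,0.195,0],"rot":[0,0,0]}
    - {"translation":[-0.4,0.195,0],"rot":[0,0,0]}

```text
t: 28.6
position: [0.5566, 0.063, 0.2084]
eef_rot: [-3.139, 0.0, 1.572]
force: [0.3, 0.3, -2.9]
grip_width: 0.0513
grip_force: 30.0
```

Request:
send_rows:
  motion:
    - {"translation":[-0.4,0.195,0],"rot":[0,0,0]}
    - {"translation":[-0.4,0.195,0],"rot":[0,0,0]}
    - {"translation":[-0.4,0.195,0],"rot":[0,0,0]}
    - {"translation":[-0.2,0.1,0],"rot":[0,0,0]}
    - {"translation":[0,0,0],"rot":[0,0,0]}
    - {"translation":[0,0,0],"rot":[0,0,0]}

```text
t: 29.1
position: [0.6079, -0.0405, 0.2082]
eef_rot: [-3.139, -0.001, 1.571]
force: [-0.1, 0.6, -2.7]
grip_width: 0.0511
grip_force: 30.0
```

```bash
python3 - <<'E'
from h import *
np.set_printoptions(precision=4,suppress=True)
s,im=snap('w11');T=T_tool(s)
print(s['position'],s['eef_rot'])
d,r=plan((.608,-.04,.09),(-np.pi,0,np.pi/2));print(d/.075,r/.5)
g=im.max(2).astype(float)
c=[g[r0,270:290].mean() for r0 in range(60,300)]
print('rows60+',np.array(c).astype(int))
for z in(.246-.01,): print([ (r0,cast('wrist',[(283,r0)],z-.001,T)[0,1].round(4)) for r0 in range(150,260,10)])
E
```

```text
[ 0.6079 -0.0405  0.2082] [-3.1385 -0.001   1.5708]
[-0.0104  0.0066  1.5831] [-0.0048 -0.002   0.0034]
rows60+ [134 135 135 135 135 135 135 135 136 138 121  54  23  26  26  26  26  26
  26  26  23  46 109 141 137 137 138 137 137 138 138 138 138 138 138 138
 138 139 137 137 140 135 129  56  49  50  51  52  73  71  71  71  71  71
  67  94 162 158 155 136  70  56  74  89  82  70  71  71  71  72  71  71
  71  77  80  85  88  88  87  87  87  87  86  87  86  86  85  86  82  78
  67 145 160 155 152  99  70  70  70  71  69  85  87  87  87  86  86  86
  87  86  85  86  86  87  86  87  86  86  86  86  86  86  87  89  65  36
  70 132 127  43  31  31  53  66  63  64  64  64  64  65  65  66  59  40
  39  40  39  40  39  58  68  58  61  62  61  63  62  61  61  63  44  32
  31  31  31  30  30  30  30  29  29  28  28  28  28  29  28  28  25  51
  84 152 151 147 144 143 142 141 120 100  99  99 102 104 104 103 103 103
 104 103 103 103 103 104 103 103 103 104 103 104 103 104 105 114 114 114
 113 103 104 104 104 104 106 121 120 119 120 120 121 121 116 154 224 218
 213 213 213 213 214 214]
[(150, np.float64(0.0228)), (160, np.float64(0.018)), (170, np.float64(0.0132)), (180, np.float64(0.0084)), (190, np.float64(0.0035)), (200, np.float64(-0.0015)), (210, np.float64(-0.0066)), (220, np.float64(-0.0118)), (230, np.float64(-0.017)), (240, np.float64(-0.0223)), (250, np.float64(-0.0278))]
```

Request:
send_rows:
  motion:
    - {"translation":[0.033,0,0.2],"rot":[0,0,0]}
    - {"translation":[0,0,0.35],"rot":[0,0,0]}
    - {"translation":[0,0,0.4],"rot":[0,0,0]}
    - {"translation":[0,0,0.3],"rot":[0,0,0]}
    - {"translation":[0,0,0.2],"rot":[0,0,0]}
    - {"translation":[0,0,0.05],"rot":[0,0,0]}
    - {"translation":[0,0,0],"rot":[0,0,0]}
    - {"translation":[0,0,0],"rot":[0,0,0]}

```text
t: 29.82
position: [0.6088, -0.0368, 0.0984]
eef_rot: [3.141, -0.0, 1.573]
force: [-0.3, 0.3, -2.0]
grip_width: 0.0512
grip_force: 30.0
```

Down to 0.070 (28 mm), with −1.5 mm in y.

Request:
send_rows:
  motion:
    - {"translation":[-0.02,0,0.1],"rot":[0,0,0]}
    - {"translation":[0,0,0.12],"rot":[0,0,0]}
    - {"translation":[0,0,0.1],"rot":[0,0,0]}
    - {"translation":[0,0,0.05],"rot":[0,0,0]}
    - {"translation":[0,0,0],"rot":[0,0,0]}
    - {"translation":[0,0,0],"rot":[0,0,0]}

```text
t: 30.32
position: [0.6088, -0.0391, 0.0697]
eef_rot: [3.142, -0.0, 1.572]
force: [1.3, 0.1, -2.7]
grip_width: 0.0518
grip_force: 30.0
```

Request:
send_rows:
  motion:
    - {"translation":[0.01,0,0.02],"rot":[0,0,0]}
    - {"translation":[0,0,0],"rot":[0,0,0]}
    - {"translation":[0,0,0],"rot":[0,0,0]}

```text
t: 30.57
position: [0.6096, -0.039, 0.069]
eef_rot: [3.14, 0.001, 1.571]
force: [4.5, -4.1, 3.2]
grip_width: 0.0517
grip_force: 30.0
```

Request:
send_rows:
  motion:
    - {"translation":[0,0,0],"rot":[0,0,0]}
    - {"translation":[0,0,0],"rot":[0,0,0]}
    - {"translation":[0,0,0],"rot":[0,0,0]}
    - {"translation":[0,0,0],"rot":[0,0,0]}
    - {"translation":[0,0,0],"rot":[0,0,0]}
  gripper: -0.5

```text
t: 30.98
position: [0.6085, -0.0383, 0.0683]
eef_rot: [-3.141, -0.0, 1.572]
force: [0.1, 0.1, -0.4]
grip_width: 0.0703
grip_force: 0.0
```

Request:
send_rows:
  motion:
    - {"translation":[0,0,-0.1],"rot":[0,0,0]}
    - {"translation":[0,0,-0.4],"rot":[0,0,0]}
    - {"translation":[0,0,-0.5],"rot":[0,0,0]}
    - {"translation":[0,0,-0.5],"rot":[0,0,0]}
    - {"translation":[-0.1,0,-0.5],"rot":[0,0,0]}
    - {"translation":[-0.3,0,-0.5],"rot":[0,0,0]}
    - {"translation":[-0.3,0,-0.2],"rot":[0,0,0]}
    - {"translation":[0,0,0],"rot":[0,0,0]}

```text
t: 31.65
position: [0.6099, -0.0944, 0.2734]
eef_rot: [3.137, 0.003, 1.567]
force: [0.7, -1.0, -0.2]
grip_width: 0.0704
grip_force: 0.0
```

```bash
python3 - <<'E'
from h import *
np.set_printoptions(precision=4,suppress=True)
s,im=snap('w12');T=T_tool(s);print(s['t'],s['position'],s['eef_rot'])
g=im.max(2).astype(float)
m=env.camera_model('wrist');P=T@np.array(m['hand_eye']);Pi=np.linalg.inv(P)
def row(x,y,z):
    q=Pi@[x,y,z,1];u,_=cv2.projectPoints(q[:3].reshape(1,1,3),np.zeros(3),np.zeros(3),np.array(m['camera_matrix']),np.array(m['distortion']));return u.ravel()
for nm,x,z,ys in (('SS',.608,.106,np.arange(-.09,.015,.002)),('SL',.608,.106,np.arange(.05,.19,.002)),('PL',.456,.075,np.arange(-.065,.065,.002))):
    v=[]
    for y in ys:
        u,w=row(x,y,z);iu,iw=int(round(u)),int(round(w));v.append(int(g[iw,iu-3:iu+4].mean()) if 0<=iw<420 and 4<iu<555 else -1)
    print(nm,list(zip((ys*1000).round().astype(int).tolist(),v)))
E
```

```text
31.65 [ 0.6099 -0.0944  0.2734] [3.1366 0.0025 1.567 ]
SS [(-90, 75), (-88, 78), (-86, 72), (-84, 83), (-82, 187), (-80, 192), (-78, 234), (-76, 233), (-74, 234), (-72, 234), (-70, 240), (-68, 41), (-66, 47), (-64, 46), (-62, 43), (-60, 155), (-58, 236), (-56, 234), (-54, 235), (-52, 234), (-50, 234), (-48, 235), (-46, 229), (-44, 137), (-42, 139), (-40, 138), (-38, 134), (-36, 241), (-34, 131), (-32, 139), (-30, 139), (-28, 139), (-26, 138), (-24, 130), (-22, 142), (-20, 128), (-18, 28), (-16, 27), (-14, 27), (-12, 27), (-10, 27), (-8, 52), (-6, 61), (-4, 62), (-2, 64), (0, 65), (2, 87), (4, 93), (6, 95), (8, 55), (10, 65), (12, 159), (14, 147)]
SL [(50, 50), (52, 50), (54, 47), (56, 115), (58, 141), (60, 140), (62, 139), (64, 139), (66, 139), (68, 139), (70, 139), (72, 142), (74, 24), (76, 25), (78, 25), (80, 23), (82, 113), (84, 136), (86, 136), (88, 135), (90, 135), (92, 135), (94, 135), (96, 133), (98, 133), (100, 133), (102, 132), (104, 132), (106, 131), (108, -1), (110, -1), (112, -1), (114, -1), (116, -1), (118, -1), (120, -1), (122, -1), (124, -1), (126, -1), (128, -1), (130
[... 358 characters left out ...]
, 221), (-59, 199), (-57, 227), (-55, 237), (-53, 243), (-51, 244), (-49, 243), (-47, 243), (-45, 244), (-43, 254), (-41, 41), (-39, 44), (-37, 44), (-35, 37), (-33, 121), (-31, 246), (-29, 243), (-27, 243), (-25, 243), (-23, 243), (-21, 243), (-19, 243), (-17, 243), (-15, 243), (-13, 244), (-11, 208), (-9, 189), (-7, 188), (-5, 188), (-3, 187), (-1, 188), (1, 188), (3, 188), (5, 186), (7, 186), (9, 186), (11, 186), (13, 187), (15, 186), (17, 184), (19, 185), (21, 183), (23, 183), (25, 179), (27, 181), (29, 60), (31, 15), (33, 26), (35, 25), (37, 22), (39, 127), (41, 134), (43, 134), (45, 116), (47, 137), (49, 136), (51, 139), (53, 142), (55, 139), (57, 160), (59, 159), (61, 160), (63, 159)]
```

Bands put steel_short at y −0.039 (bay −0.040), steel_long at 0.1135 (bay about 0.114) and porcelain_long at −0.002 (cradle −0.0015). I'll check porcelain_short in the saved w9 image, then hand in.

```bash
python3 - <<'E'
from h import *
T=np.load('w9.npy');im=cv2.imread('pics/w9.png');g=im.max(2)
m=env.camera_model('wrist');Pi=np.linalg.inv(T@np.array(m['hand_eye']))
o=[]
for t in np.arange(-.05,.05,.002):
    p=np.array([.452-.107*t,-.253+.994*t,.075,1]);q=Pi@p
    u,w=cv2.projectPoints(q[:3].reshape(1,1,3),np.zeros(3),np.zeros(3),np.array(m['camera_matrix']),np.array(m['distortion']))[0].ravel().round().astype(int)
    o.append((int(round(t*1000)),int(g[w,u-3:u+4].mean())))
dark=[t for t,v in o if v<60];print(dark)
lo=[t for t in dark if -34<t<-15];hi=[t for t in dark if 18<t<34];c=(np.mean(lo)+np.mean(hi))/2;print(c)
s=env.state();print(s['force'],s['grip_width'])
if abs(c)<8: print(env.finish_job())
E
```

```text
[-32, -30, -28, -26, -24, 20, 22, 24, 26, 28, 30, 34, 42]
-1.5
[ 0.2000118  -0.04427803 -0.95541684] 0.07030038888874413
the job is handed in; nothing more can be done
None
```

The jars are swapped and the job is handed in at about 32 s: by my measurements each steel jar lies in its bay and each porcelain jar in its own cradle within about 2 mm of centre, all released, and I saw no sign that the trailer moved, but no verdict came back.

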